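# Fit the detector board in the analyser's card cage

### The job

Fit the green board with the red grip and red levers, now standing in the black card rack, into the empty slot of the analyser's card cage, component side facing the same way as the boards already fitted. With both levers open, slide it down the two card guides until it rests on the connector, then swing its two ejector levers inwards and down so that they draw the board fully home. Do it gently: never push the board into the connector by hand or bear on the levers once the board is home, and leave the fitted boards, the old blue board and the other things on the counter alone.

Things in the scene. Friction and masses are not known exactly. Their poses are not given: they have to be found in the camera images.
- card: The board to fit, 0.45 kg: green, 160 mm wide (its y), 2.4 mm thick (its x), components on +x, red grip and levers. Origin: midway between the two plugs, at their underside, z up. Grey plugs 56 x 8 mm at y = +-32 mm, z 0 to 10 mm; board z 8 to 90 mm; upper corners z to 104 mm. Its +x, the rack's and the cage's lie within 0.5 rad of one another at the start: it need not be turned round.
- card_grip (a point): Middle of the red finger grip, 120 mm above the card's origin. The grip is 12 mm thick (x), 36 mm long (y), z 100 to 130 mm of the card; below it a stiffener 9 mm thick, 48 mm long, z 90 to 100 mm.
- card_left (a point): Pin of the left lever: 72 mm to +y of the card's middle, 98 mm above its origin. Beyond the pin the lever has a claw, 18 mm long and 6 mm thick, which goes under the cage's top rail as the lever closes and levers the board down.
- card_right (a point): Pin of the right lever: 72 mm to -y of the card's middle, 98 mm above its origin.
- lever_left (a joint): Red lever at the card's +y upper corner: 0 = open, arm nearly upright; 1.48 rad = dead flat, arm lying inwards along the board's top edge. Arm: a bar 8 mm high, 10 mm thick (card x), reaching 46 mm from the pin. Starts at 0 to 0.2. Friction keeps it where it is left, but it may spring back by up to 0.12. Counts as closed above 0.95 with the board home.
- lever_right (a joint): Red lever at the card's -y upper corner, the mirror image of the left one, same values.
- lever_left_pad (a point): Thumb pad of the left lever, on the arm's centreline, 41 mm from the pin. With the board resting on the connector the lever swings freely (1 to 2 N here) to 0.65 to 0.9 rad; then its claw meets the rail and drawing the board down takes 5 to 11 N, until a firm stop: home, anywhere from 1.1 to 1.52 rad. Each newton more puts 3 to 4 N on the connector. The lever swung first does most of the work.
- lever_right_pad (a point): Thumb pad of the right lever, the mirror image of the left one.
- cage: Card cage on its chassis, fixed, 270 x 240 mm, power supply 73 mm high at +x. Origin on the counter under the middle slot; slots at x = -45, 0, 45 mm, boards parallel to y. Per slot two white guides: grooves 4.4 mm wide, bottoms at y = +-81.5 mm, z 16 to 88 mm, flaring to 12 mm wide at z = 100 mm. Top rails: inner edges y = +-83 mm, z 118 to 128 mm; end plates at y = +-94 mm.
- socket: Twin connector of the empty slot, fixed. Origin under it at counter level (its mounting height varies by 2 mm either way), axes as the cage's. Its shroud, 12 mm wide inside, rises to z = 30 mm. Its contacts meet the plugs 6 mm above slot_seat and resist with 28 N together all the way home; more than 25 N with both levers open, or 65 N at any time, spoils them.
- slot_seat (a point): Where the card's origin lies when the board is fully home in the empty slot: 20 mm above the counter, give or take 2 mm. Axes as the cage's; the card's axes must point the same way.
- slot_mouth (a point): Middle of the empty slot at the height of the guides' mouths, 100 mm above the counter.
- rack: Black antistatic card rack, fixed, 150 x 206 mm, origin on the counter at its middle. Two slots at x = -30 and 30 mm, parallel to y; boards stand with their plugs on its floor, z = 10 mm. Slotted side walls, 65 mm high, at y = +-76 to 90 mm.
- old_card: Old board, same size and shape as the card but blue, with black grip and black levers lying flat; it stands in the rack's other slot. Leave it there. Origin as for the card.
- fitted_a: A green board with black grip and black levers, fixed in another slot of the cage, home, levers flat. Same sizes and origin as the card.
- fitted_b: Another such board in the third slot.
- scanner: White and grey bar-code reader, 130 x 46 x 34 mm, lying on the counter; origin under its middle.
- spray: White bottle, 64 mm across, 150 mm high, standing; origin at its foot.
- driver: Screwdriver, 170 mm, lying on the counter.
- screws: Small blue open box, 90 x 70 x 30 mm; origin under its middle.
- well_plate: White well plate, 125 x 85 x 14 mm, lying flat; origin under its middle.
Things that resemble listed ones, but are neither listed nor needed, are in the scene too. Leave any yellow look-alike of the card alone.

How it is judged:
By the outcome, as a careful person would: the job done as asked, in the order asked, and still so for the second after the job is handed in, with the robot touching nothing.
It also fails if it takes over 69 s, if anything falls off the work surface, if the arm or the gripper's body presses on something with over 40 N, if the wrist force passes 120 N, or if a joint passes its speed limit or range.

### The arm

A 6-joint arm with a two-finger parallel gripper is mounted at the origin on the work surface. World frame = base frame: x ahead of the robot, y to its left, z up, the work surface at z = 0. Lengths are in m, angles in rad, forces in N, time in s.
With the tool pointing down it reaches from about 0.35 to 1 m from the base axis. Payload 7.1 kg.
Tool frame: the origin (TCP) lies midway between the tips of the shut fingers; the grasp point (between the pads) lies 19 mm behind it (r.grip_depth is the distance from the TCP to the grasp point, in m); z points along the fingers, y is the direction in which the jaws open and shut (so a half turn about z gives the same grasp; the last joint's range is limited). The gripper opens to 85 mm and grips with 20 to 120 N. Pads are 22 mm wide; open, the fingers measure 114 mm over their backs; the gripper's body (76 mm by 85 mm) begins 54 mm behind the grasp point. The pads swing forward as they close: fully open they stand 13 mm farther back than shut.
Start: joints at [-1.248, 0.423, 1.63, -0, 1.089, -0.019], TCP at [0.21, -0.589, 0.21] pointing down, gripper open.
Joint ranges: [-3, 3], [-0.9, 2.11], [0.09, 2.58], [-1.31, 4.45], [0.11, 2.69], [-2.54, 2.54]. Speed limits (rad/s): [2.39, 2.39, 3.01, 3.14, 3.14, 3.14].

### API

Orientations are given as [roll, pitch, yaw] about the fixed x, y, z axes, in that order (R = Rz(yaw) Ry(pitch) Rx(roll)).
In Python, from cell import monitor, viewer, order, r gives the robot as it stands.
- The arm moves only by the tool step_arm, never from a script. Its argument "rows" is a list of rows, each an object of numbers: "dx", "dy", "dz": the shift along the tool's x, y, z in m; "roll": the turn about the tool's z in rad; "fingers": the opening, from -1 (shut) to 1 (fully open). A call has 1 to 5 rows; each row is the pose to reach, as a shift and turn from the pose commanded when the call began, along the tool's axes at that moment; what a row does not reach only later rows make up. A row lasts 1/8 s, in which the tool goes at most 62.5 mm and 10.7 degrees, less where a joint would pass 70% of its speed; a pose out of reach is approached as far as the arm can. A call with a gripper value outside its range is refused whole. The fingers move at their own pace and stop on an object; "grip_force" is the grip in N (left out, the last holds). Time passes only in rows, so rows that repeat a pose let the fingers close. It gives the time, the measured TCP pose, the force and the opening at its end, in the units of the state.
- monitor.read_state(): the state, without advancing time (a new reading comes with each control period).
- viewer.read_camera(name): name is "scene" or "top"; returns a dict with "img" (400x640x3 uint8, red, green, blue), "fx", "fy", "cx", "cy" (pixels), "rvec" (rotation vector, rad) and "tvec" (3), from world to camera coordinates, as OpenCV has them. Camera axes: x right, y down, z forward; pixel columns grow to the right and rows downward; lengths in m; the calibration is good to about 2 mm. A picture is of the moment at which its call begins. There is no depth.
- order.finish_job(): hands the job in, once; it reports no verdict.
The state is a dict: "clock": time; "qpos": joint angles; "qd": joint speeds; "joint_torque": joint torques, N m; "tcp_pos": TCP position; "tool_rot": TCP orientation; "force": force on the tool from outside, world axes, zero at the start; "moment": the same for the moment, N m; "opening": opening from 0.0 (shut) to 1.0 (fully open).
Only numpy, scipy, OpenCV 4.12 (cv2) and the standard library are available. Lean on these libraries where they do the work, as an engineer would, in place of code of your own. Each camera call takes 0.05 s, during which the arm holds its last target. There are 200 camera calls.

## Working session

There is one attempt and no reset: what is moved stays moved. The work goes in short steps, Python scripts to look and compute and a tool call to move; the robot and the scene stay as the last step left them, time stands still between calls to the robot, and variables do not carry over. Pictures are saved under pics/ and viewed, about 8 in all and at most 12, crops included, and the job is handed in when it is done.

Besides the shell and the picture viewer there is one more tool, called after "Call:" as name(argument=value, ...) on one line, values as JSON. step_arm: Moves the arm, as the interface text tells. Its arguments: {"type":"object","properties":{"rows":{"type":"array"},"grip_force":{"type":"number"}},"required":["rows"]}

```bash
mkdir -p pics; ls
cat > h.py <<'E'
import numpy as np, cv2
from cell import monitor, viewer, order, r
def cam(n,save=None):
    c=viewer.read_camera(n)
    if save: cv2.imwrite(f'pics/{save}.png',c['img'][:,:,::-1])
    c['R']=cv2.Rodrigues(np.array(c['rvec'],float))[0]; c['t']=np.array(c['tvec'],float).ravel()
    return c
def ray(c,u,v):
    d=c['R'].T@np.array([(u-c['cx'])/c['fx'],(v-c['cy'])/c['fy'],1.]); o=-c['R'].T@c['t']; return o,d
def onz(c,u,v,z):
    o,d=ray(c,u,v); return o+d*(z-o[2])/d[2]
def proj(c,P):
    q=c['R']@np.asarray(P,float)+c['t']; return np.array([c['fx']*q[0]/q[2]+c['cx'],c['fy']*q[1]/q[2]+c['cy']])
def tri(c1,p1,c2,p2):
    o1,d1=ray(c1,*p1);o2,d2=ray(c2,*p2)
    s=np.linalg.lstsq(np.c_[d1,-d2],o2-o1,rcond=None)[0]; a=o1+s[0]*d1;b=o2+s[1]*d2
    return (a+b)/2,np.linalg.norm(a-b)
E
python3 - <<'E'
from h import *
for n in('scene','top'):
    c=cam(n,n+'0'); print(n,c['fx'],c['cx'],c['cy'],-c['R'].T@c['t'],c['R'][2])
print(monitor.read_state(), r.grip_depth)
E
```

```text
pics
scene 381.1202991394284 322.94211771079324 199.28641221887125 [ 0.89029672 -0.40879842  1.0076798 ] [-0.41392233  0.37732505 -0.8284287 ]
top 393.1574149145478 324.9290214858473 202.06097812684632 [0.3470761  0.00697022 1.20419627] [ 0.10770062 -0.00611434 -0.99416457]
{'clock': 0.1, 'qpos': array([-1.24800396e+00,  4.23757314e-01,  1.63060302e+00, -9.48960111e-06,
        1.08863076e+00, -1.89623466e-02]), 'qd': array([ 0.00150772, -0.00129386, -0.00257016,  0.00108904,  0.00020493,
        0.00075287]), 'joint_torque': array([ 4.51495225e-04, -5.58423150e+01, -2.82444370e+01,  3.80108838e-05,
        2.98087652e-03,  5.55863750e-06]), 'tcp_pos': array([ 0.20933982, -0.58833999,  0.20953204]), 'tool_rot': array([-3.14019431e+00, -1.81160584e-05,  3.41759109e-01]), 'force': array([ 0.47909745, -0.21924312,  0.35575386]), 'moment': array([-0.04154751,  0.03176773, -0.05324176]), 'opening': 0.9989533369788443} 0.0187
```

View pics/scene0.png

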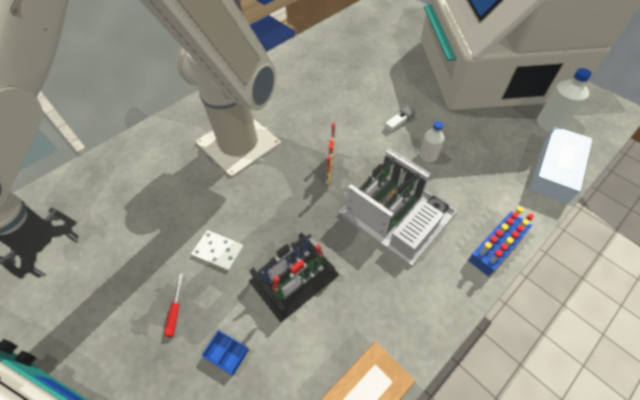

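View pics/top0.png

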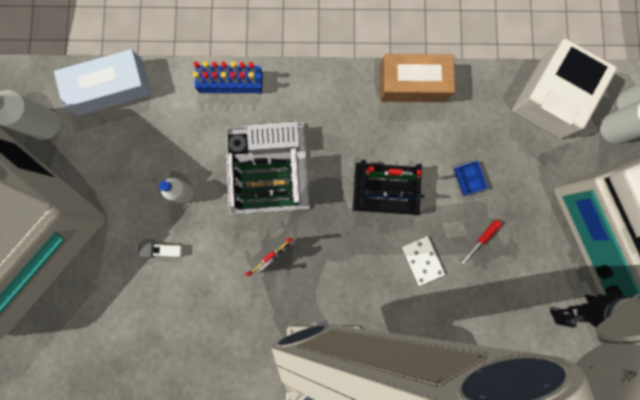

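Run:
```python
import cv2,numpy as np
t=cv2.imread('pics/top0.png');s=cv2.imread('pics/scene0.png')
f=lambda i,x,y:cv2.resize(i[y:y+100,x:x+133],(400,300),interpolation=cv2.INTER_CUBIC)
cv2.imwrite('pics/m0.png',np.vstack([np.hstack([f(t,210,115),f(t,320,135)]),np.hstack([f(s,335,150),f(s,230,225)])]))
```

```text
(no output)
```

View pics/m0.png

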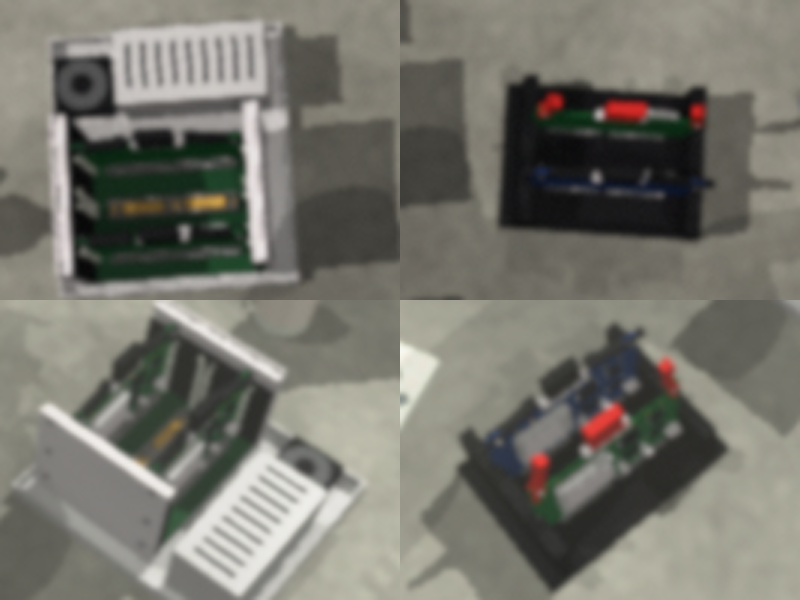

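Run:
```python
from h import *
T=cam('top');S=cam('scene')
def blobs(c,lo,hi,box,mina):
    x,y,w,h=box; im=cv2.resize(c['img'][y:y+h,x:x+w],None,fx=4,fy=4,interpolation=cv2.INTER_CUBIC)
    hsv=cv2.cvtColor(im,cv2.COLOR_RGB2HSV)
    m=cv2.inRange(hsv,lo,hi)
    if lo[0]==0 and hi[0]<12: m|=cv2.inRange(hsv,(170,)+lo[1:],(180,)+hi[1:])
    out=[]
    for k in cv2.findContours(m,cv2.RETR_EXTERNAL,cv2.CHAIN_APPROX_NONE)[0]:
        if cv2.contourArea(k)/16>mina:
            M=cv2.moments(k); g=lambda p:(np.array(p)+.5)/4-.5+[x,y]
            out.append((g([M['m10']/M['m00'],M['m01']/M['m00']]),g(cv2.boxPoints(cv2.minAreaRect(k))),cv2.contourArea(k)/16))
    return out
for n,c,b in(('top',T,(340,145,100,80)),('scn',S,(240,225,110,100))):
    for g,q,a in blobs(c,(0,140,90),(9,255,255),b,2.5): print(n,'red',g.round(2),a,q.round(1).tolist(), onz(c,*g,.13).round(4))
for n,c,b in(('top',T,(225,150,90,60)),('scn',S,(350,160,90,90))):
    for g,q,a in blobs(c,(12,110,60),(28,255,255),b,2.5): print(n,'orange',g.round(2),a,q.round(1).tolist(),onz(c,*g,.03).round(4))
for g,q,a in blobs(T,(0,0,165),(180,60,255),(220,115,100,100),8):
    print('white',g.round(2),a,q.round(1).tolist(),[onz(T,*p,.128)[:2].round(4).tolist() for p in q])
```

```text
top red [418.58 172.27] 25.75 [[416.1, 169.1], [420.9, 169.1], [420.9, 175.9], [416.1, 175.9]] [ 0.5483 -0.2591  0.13  ]
top red [394.67 171.15] 79.6875 [[387.2, 174.4], [387.4, 167.7], [401.9, 168.2], [401.7, 174.8]] [ 0.551  -0.1927  0.13  ]
top red [369.63 169.26] 38.59375 [[363.8, 168.7], [372.0, 164.3], [374.8, 169.5], [366.5, 173.9]] [ 0.5558 -0.1232  0.13  ]
scn red [275.69 282.07] 54.21875 [[270.6, 288.1], [274.4, 275.4], [280.0, 277.1], [276.2, 289.8]] [ 0.5472 -0.2588  0.13  ]
scn red [297.01 266.27] 96.78125 [[288.8, 268.6], [301.2, 257.4], [306.3, 263.1], [293.9, 274.3]] [ 0.5522 -0.1941  0.13  ]
scn red [318.21 249.  ] 25.1875 [[314.9, 246.0], [318.9, 244.4], [322.3, 252.5], [318.3, 254.2]] [ 0.5542 -0.1235  0.13  ]
top orange [256.68 183.7 ] 43.84375 [[250.1, 181.9], [263.9, 181.9], [263.9, 185.9], [250.1, 185.9]] [0.5287 0.2059 0.03  ]
top orange [278.34 182.03] 51.28125 [[270.9, 179.4], [284.9, 179.4], [284.9, 184.1], [270.9, 184.1]] [0.5342 0.1407 0.03  ]
scn orange [390.72 193.55] 15.03125 [[386.1, 196.6], [393.1, 189.6], [394.8, 191.3], [387.8, 198.3]] [0.5337 0.20
[... 485 characters left out ...]
0.2032], [0.586, 0.2177]]
white [229.41 179.78] 264.625 [[225.2, 152.9], [231.2, 152.7], [233.4, 206.1], [227.4, 206.3]] [[0.5996, 0.2789], [0.6005, 0.2622], [0.451, 0.2515], [0.4502, 0.2679]]
white [300.86 154.52] 44.78125 [[296.2, 152.7], [303.5, 150.0], [305.9, 156.6], [298.6, 159.2]] [[0.6018, 0.0814], [0.6095, 0.061], [0.5909, 0.0541], [0.5831, 0.0745]]
white [294.11 174.31] 251.53125 [[288.7, 148.4], [295.4, 148.0], [298.5, 201.2], [291.9, 201.6]] [[0.6138, 0.1024], [0.6151, 0.0838], [0.4655, 0.073], [0.4643, 0.0913]]
white [271.32 134.84] 1253.34375 [[231.9, 125.1], [296.8, 120.7], [298.5, 145.8], [233.6, 150.2]] [[0.6794, 0.2628], [0.6935, 0.0809], [0.6214, 0.0751], [0.6075, 0.2558]]
```

Call:
step_arm(rows=[{"dx":0.454,"dy":-0.257,"dz":0,"roll":-1.178,"fingers":0},{"dx":0.454,"dy":-0.257,"dz":0,"roll":-1.178,"fingers":0},{"dx":0.454,"dy":-0.257,"dz":0,"roll":-1.178,"fingers":0},{"dx":0.454,"dy":-0.257,"dz":0,"roll":-1.178,"fingers":0},{"dx":0.454,"dy":-0.257,"dz":0,"roll":-1.178,"fingers":0}], grip_force=40)

```text
clock: 0.82
tcp_pos: [0.4152, -0.351, 0.2103]
tool_rot: [3.141, 0.0, 1.285]
force: [0.5, 0.3, 0.5]
opening: 0.502
```

Call:
step_arm(rows=[{"dx":0.1895,"dy":0.086,"dz":0,"roll":-0.235,"fingers":0},{"dx":0.1895,"dy":0.086,"dz":0,"roll":-0.235,"fingers":0},{"dx":0.1895,"dy":0.086,"dz":0,"roll":-0.235,"fingers":0},{"dx":0.1895,"dy":0.086,"dz":0,"roll":-0.235,"fingers":0},{"dx":0.1895,"dy":0.086,"dz":0,"roll":-0.235,"fingers":0}])

```text
clock: 1.45
tcp_pos: [0.5513, -0.1949, 0.2099]
tool_rot: [-3.141, 0.0, 1.517]
force: [-1.4, 0.0, -0.0]
opening: 0.504
```

Run:
```python
from h import *
s=monitor.read_state();print(s['tcp_pos'],s['tool_rot'],s['force'])
T=cam('top','t1');S=cam('scene','s1')
# board's green top edge line in top view at start: use top0
t=cv2.imread('pics/top0.png');hsv=cv2.cvtColor(t,cv2.COLOR_BGR2HSV)
b=(355,150,70,70)
f=lambda i,x,y:cv2.resize(i[y:y+100,x:x+133],(400,300),interpolation=cv2.INTER_CUBIC)
cv2.imwrite('pics/m1.png',np.hstack([f(T['img'],320,125),f(S['img'],230,205)])[:,:,::-1])
for p in ([.5513,-.1935,.14],): print(proj(T,p)-[320,125],proj(S,p)-[230,205])
```

```text
[ 0.55134269 -0.19494601  0.20991728] [-3.14104076e+00  6.59804559e-05  1.51667788e+00] [-1.40819189  0.04688815 -0.03846138]
[75.62804528 45.36250117] [66.64182471 59.18320747]
```

View pics/m1.png

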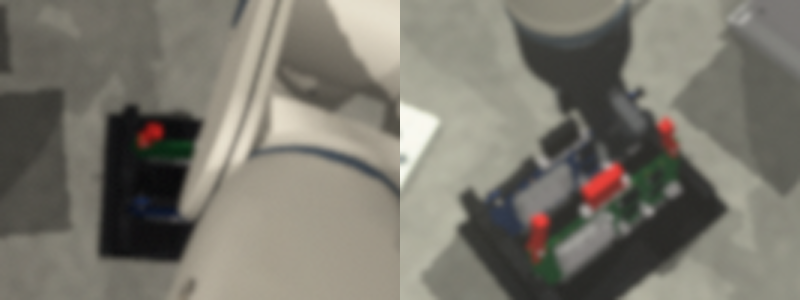

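Call:
step_arm(rows=[{"dx":0.0014,"dy":0,"dz":0.05,"roll":0,"fingers":0},{"dx":0.0014,"dy":0,"dz":0.08,"roll":0,"fingers":0},{"dx":0.0014,"dy":0,"dz":0.097,"roll":0,"fingers":0},{"dx":0.0014,"dy":0,"dz":0.097,"roll":0,"fingers":0},{"dx":0.0014,"dy":0,"dz":0.097,"roll":0,"fingers":-0.4}], grip_force=40)

```text
clock: 2.17
tcp_pos: [0.5517, -0.1952, 0.1144]
tool_rot: [3.14, 0.001, 1.514]
force: [0.2, 0.5, 0.6]
opening: 0.306
```

Call:
step_arm(rows=[{"dx":0,"dy":0,"dz":0,"fingers":-1},{"dx":0,"dy":0,"dz":0,"fingers":-1},{"dx":0,"dy":0,"dz":0,"fingers":-1},{"dx":0,"dy":0,"dz":0,"fingers":-1}], grip_force=60)

```text
invalid input at $.rows[0]: expected keys dx, dy, dz, roll, fingers
```

Call:
step_arm(rows=[{"dx":0,"dy":0,"dz":0,"roll":0,"fingers":-1},{"dx":0,"dy":0,"dz":0,"roll":0,"fingers":-1},{"dx":0,"dy":0,"dz":0,"roll":0,"fingers":-1},{"dx":0,"dy":0,"dz":0,"roll":0,"fingers":-1}], grip_force=60)

```text
clock: 2.68
tcp_pos: [0.5522, -0.195, 0.1148]
tool_rot: [3.139, 0.001, 1.514]
force: [-0.7, -1.4, 6.3]
opening: 0.106
```

Call:
step_arm(rows=[{"dx":0,"dy":0,"dz":-0.01,"roll":0,"fingers":-1},{"dx":0,"dy":0,"dz":-0.03,"roll":0,"fingers":-1},{"dx":0,"dy":0,"dz":-0.06,"roll":0,"fingers":-1},{"dx":0,"dy":0,"dz":-0.1,"roll":0,"fingers":-1},{"dx":0,"dy":0,"dz":-0.1,"roll":0,"fingers":-1}])

```text
clock: 3.3
tcp_pos: [0.5528, -0.195, 0.2162]
tool_rot: [3.136, 0.002, 1.514]
force: [0.9, -1.9, -6.5]
opening: 0.11
```

Run:
```python
from h import *
s=monitor.read_state();print(s['tcp_pos'],s['tool_rot'],s['force'],s['moment'],s['opening'])
T=cam('top','t2');S=cam('scene','s2')
f=lambda i,x,y:cv2.resize(i[y:y+150,x:x+200],(400,300),interpolation=cv2.INTER_CUBIC)
cv2.imwrite('pics/m2.png',np.hstack([f(T['img'],310,110),f(S['img'],210,165)])[:,:,::-1])
```

```text
[ 0.55283205 -0.19496619  0.21622783] [3.13582841e+00 1.72210315e-03 1.51444270e+00] [ 0.8692862  -1.88393646 -6.4598875 ] [-0.06586894 -0.15990996  0.01871584] 0.1104102306764361
```

View pics/m2.png

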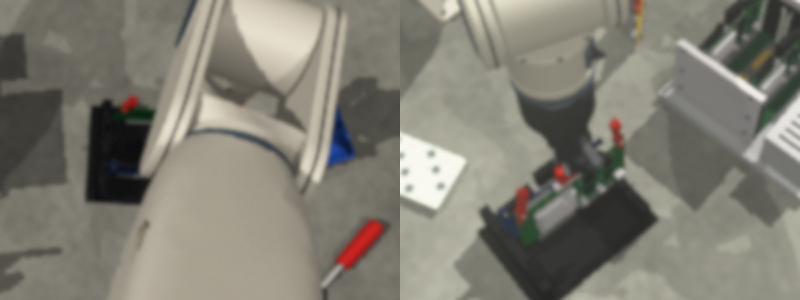

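```bash
cat >> h.py <<'E'
def blobs(c,lo,hi,box,mina):
    x,y,w,h=box; im=cv2.resize(c['img'][y:y+h,x:x+w],None,fx=4,fy=4,interpolation=cv2.INTER_CUBIC)
    hsv=cv2.cvtColor(im,cv2.COLOR_RGB2HSV)
    m=cv2.inRange(hsv,lo,hi)
    if lo[0]==0 and hi[0]<12: m|=cv2.inRange(hsv,(170,)+lo[1:],(180,)+hi[1:])
    out=[]
    for k in cv2.findContours(m,cv2.RETR_EXTERNAL,cv2.CHAIN_APPROX_NONE)[0]:
        if cv2.contourArea(k)/16>mina:
            M=cv2.moments(k); g=lambda p:(np.array(p)+.5)/4-.5+[x,y]
            out.append((g([M['m10']/M['m00'],M['m01']/M['m00']]),g(cv2.boxPoints(cv2.minAreaRect(k))),cv2.contourArea(k)/16))
    return out
E
python3 - <<'E'
from h import *
S=cam('scene')
for g,q,a in blobs(S,(0,140,80),(9,255,255),(240,190,110,110),2.5): print('red',g.round(2),a,q.round(1).tolist(), onz(S,*g,.232).round(4))
for g,q,a in blobs(S,(0,0,165),(180,60,255),(340,145,120,120),8):
    print('white',g.round(2),a,q.round(1).tolist(),[onz(S,*p,.128)[:2].round(4).tolist() for p in q])
# predicted from top estimate
c,s=np.cos(.074),np.sin(.074)
def W(x,y,z): return np.array([.5325+c*x-s*y,.1764+s*x+c*y,z])
im=cv2.resize(S['img'][140:265,335:475],None,fx=5,fy=5,interpolation=cv2.INTER_CUBIC)
P=lambda x,y,z:tuple(int(v) for v in (proj(S,W(x,y,z))-[335,140]+.5)*5)
for y in(-83,83,-94,94): cv2.line(im,P(-.07,y/1e3,.128),P(.07,y/1e3,.128),(255,0,0),1)
for x in(-45,45): 
  for z in (.12,.15): cv2.line(im,P(x/1e3,-.018,z),P(x/1e3,.018,z),(0,255,255),1)
cv2.line(im,P(0,-.06,.03),P(0,.06,.03),(255,0,255),1)
cv2.imwrite('pics/m3.png',im[:600,:,::-1])
E
```

```text
red [270.3  265.22] 47.28125 [[266.4, 272.4], [269.1, 258.4], [273.8, 259.3], [271.1, 273.3]] [ 0.5487 -0.2598  0.232 ]
red [289.24 251.3 ] 28.53125 [[285.3, 249.0], [289.3, 246.8], [293.2, 254.0], [289.2, 256.2]] [ 0.5521 -0.2075  0.232 ]
red [317.52 229.51] 21.0625 [[314.7, 225.5], [317.9, 224.5], [321.2, 234.4], [318.0, 235.5]] [ 0.5555 -0.1233  0.232 ]
white [395.17 204.69] 20.59375 [[390.4, 208.1], [400.3, 198.3], [401.9, 199.9], [392.0, 209.8]] [[0.6006, 0.1038], [0.5983, 0.1483], [0.6049, 0.1473], [0.6071, 0.103]]
white [371.11 200.2 ] 209.53125 [[347.4, 186.4], [350.3, 182.2], [393.5, 212.6], [390.5, 216.8]] [[0.4673, 0.0723], [0.4629, 0.089], [0.6159, 0.0988], [0.619, 0.083]]
white [371.65 186.33] 23.0625 [[366.2, 190.2], [375.6, 180.9], [377.1, 182.4], [367.8, 191.8]] [[0.5139, 0.1008], [0.5102, 0.1444], [0.5168, 0.1434], [0.5203, 0.1]]
white [433.38 225.17] 3455.15625 [[381.9, 176.9], [459.4, 176.9], [459.4, 264.4], [381.9, 264.4]] [[0.5131, 0.168], [0.6688, 0.3273], [0.8283, 0.0999], [0.6949, -0.0381]]
white [387.55 153.92] 759.5 [[341.8, 148.6], [349.2, 126.5], [435.5, 155.1], [428.2, 177.3]] [[0.3557, 0.1623], [0.306, 0.2457], [0.571, 0.3448], [0.6072, 0.2621]]
```

View pics/m3.png

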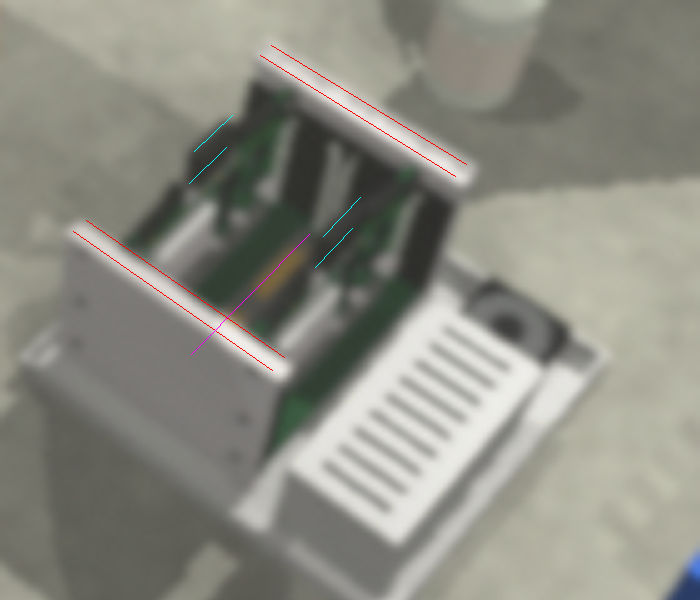

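Call:
step_arm(rows=[{"dx":0.02,"dy":0,"dz":-0.045,"roll":0,"fingers":-1},{"dx":0.06,"dy":-0.008,"dz":-0.072,"roll":-0.03,"fingers":-1},{"dx":0.11,"dy":-0.014,"dz":-0.075,"roll":-0.06,"fingers":-1},{"dx":0.16,"dy":-0.02,"dz":-0.075,"roll":-0.1,"fingers":-1},{"dx":0.21,"dy":-0.026,"dz":-0.075,"roll":-0.129,"fingers":-1}])

```text
clock: 4.08
tcp_pos: [0.5355, 0.0182, 0.2862]
tool_rot: [-3.138, -0.0, 1.644]
force: [1.4, -0.3, -5.2]
opening: 0.107
```

Call:
step_arm(rows=[{"dx":0.05,"dy":0.003,"dz":0,"roll":0,"fingers":-1},{"dx":0.1,"dy":0.006,"dz":0,"roll":0,"fingers":-1},{"dx":0.14,"dy":0.008,"dz":0,"roll":0,"fingers":-1},{"dx":0.1555,"dy":0.009,"dz":0,"roll":0,"fingers":-1},{"dx":0.1555,"dy":0.009,"dz":0,"roll":0,"fingers":-1}])

```text
clock: 4.7
tcp_pos: [0.5339, 0.1728, 0.2866]
tool_rot: [-3.139, 0.001, 1.645]
force: [-0.1, -0.6, -5.5]
opening: 0.104
```

```bash
cat > look.py <<'E'
from h import *
import sys
s=monitor.read_state();print(s['tcp_pos'].round(4),s['tool_rot'].round(4),s['force'].round(1),s['moment'].round(2),round(s['opening'],3))
T=cam('top');S=cam('scene'); n=sys.argv[1]
z0=s['tcp_pos'][2]-.1048
for k,c,b in(('top',T,(200,100,140,120)),('scn',S,(320,80,150,160))):
    for g,q,a in blobs(c,(0,140,80),(9,255,255),b,2.5): print(k,g.round(2),a,q.round(1).tolist(), onz(c,*g,z0+.121).round(4))
f=lambda i,x,y:cv2.resize(i[y:y+150,x:x+100],(400,600),interpolation=cv2.INTER_CUBIC)
cv2.imwrite(f'pics/{n}.png',np.hstack([f(T['img'],215,90),f(S['img'],345,100)])[:,:,::-1])
E
python3 look.py m4
```

```text
[0.5339 0.1728 0.2866] [-3.1389e+00  8.0000e-04  1.6450e+00] [-0.1 -0.6 -5.5] [-0.1  -0.02  0.03] 0.104
top [219.53 164.66] 20.15625 [[216.1, 163.1], [220.2, 161.1], [222.7, 166.1], [218.6, 168.1]] [0.5306 0.2471 0.3028]
top [278.65 162.01] 30.8125 [[273.1, 162.2], [274.7, 157.8], [285.3, 161.6], [283.7, 166.0]] [0.5379 0.1098 0.3028]
scn [328.64 161.69] 15.78125 [[326.2, 168.7], [327.2, 156.7], [330.4, 157.0], [329.4, 169.0]] [ 0.4691 -0.0031  0.3028]
scn [381.44 153.48] 33.875 [[377.0, 162.8], [382.0, 145.6], [385.0, 146.4], [379.9, 163.7]] [0.5401 0.1062 0.3028]
scn [330.93 145.01] 32.03125 [[329.1, 139.6], [332.6, 139.6], [332.6, 151.6], [329.1, 151.6]] [0.4349 0.038  0.3028]
scn [395.53 141.  ] 40.15625 [[392.7, 146.2], [393.9, 134.3], [399.7, 134.9], [398.4, 146.9]] [0.5376 0.1616 0.3028]
scn [414.78 119.18] 20.03125 [[411.1, 121.6], [414.3, 115.2], [417.9, 117.0], [414.7, 123.4]] [0.523  0.2553 0.3028]
```

View pics/m4.png

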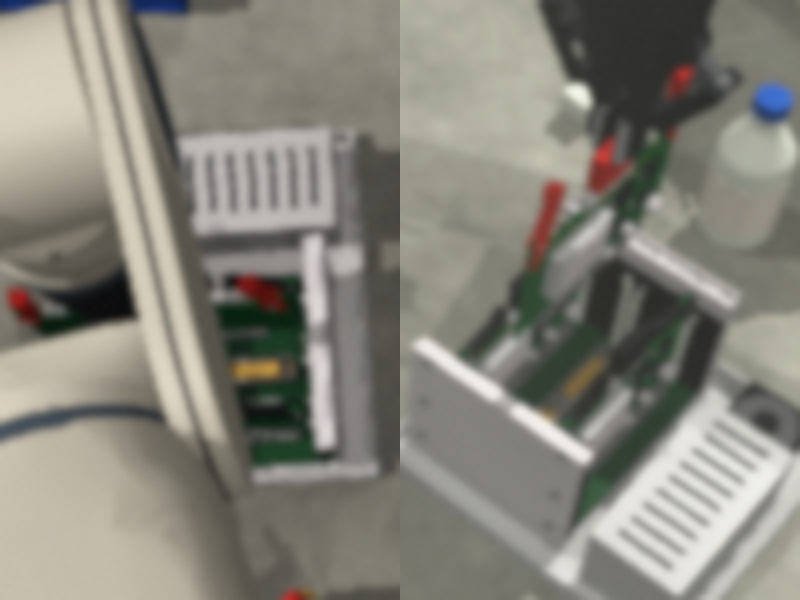

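Call:
step_arm(rows=[{"dx":0.001,"dy":-0.001,"dz":0.02,"roll":0,"fingers":-1},{"dx":0.001,"dy":-0.001,"dz":0.045,"roll":0,"fingers":-1},{"dx":0.001,"dy":-0.001,"dz":0.055,"roll":0,"fingers":-1},{"dx":0.001,"dy":-0.001,"dz":0.06,"roll":0,"fingers":-1},{"dx":0.001,"dy":-0.001,"dz":0.065,"roll":0,"fingers":-1}])

```text
clock: 5.42
tcp_pos: [0.5343, 0.1732, 0.2238]
tool_rot: [3.14, -0.0, 1.643]
force: [0.4, 0.6, -5.5]
opening: 0.106
```

Call:
step_arm(rows=[{"dx":0,"dy":0,"dz":0.004,"roll":0,"fingers":-1},{"dx":0,"dy":0,"dz":0.008,"roll":0,"fingers":-1},{"dx":0,"dy":0,"dz":0.012,"roll":0,"fingers":-1}])

```text
clock: 5.8
tcp_pos: [0.5337, 0.1734, 0.2112]
tool_rot: [3.141, -0.0, 1.643]
force: [-0.4, -0.2, -5.7]
opening: 0.101
```

Call:
step_arm(rows=[{"dx":0,"dy":0,"dz":0.004,"roll":0,"fingers":-1},{"dx":0,"dy":0,"dz":0.008,"roll":0,"fingers":-1},{"dx":0,"dy":0,"dz":0.012,"roll":0,"fingers":-1},{"dx":0,"dy":0,"dz":0.015,"roll":0,"fingers":-1},{"dx":0,"dy":0,"dz":0.018,"roll":0,"fingers":-1}])

```text
clock: 6.42
tcp_pos: [0.5336, 0.1734, 0.193]
tool_rot: [3.142, -0.0, 1.643]
force: [-0.3, 0.9, -5.4]
opening: 0.105
```

Call:
step_arm(rows=[{"dx":0,"dy":0,"dz":0.002,"roll":0,"fingers":-1},{"dx":0,"dy":0,"dz":0.004,"roll":0,"fingers":-1},{"dx":0,"dy":0,"dz":0.006,"roll":0,"fingers":-1}])

```text
clock: 6.8
tcp_pos: [0.5336, 0.1734, 0.1872]
tool_rot: [3.141, -0.0, 1.643]
force: [0.3, -0.9, -5.4]
opening: 0.103
```

Call:
step_arm(rows=[{"dx":0,"dy":0,"dz":0.002,"roll":0,"fingers":-1},{"dx":0,"dy":0,"dz":0.004,"roll":0,"fingers":-1},{"dx":0,"dy":0,"dz":0.006,"roll":0,"fingers":-1}])

```text
clock: 7.18
tcp_pos: [0.5336, 0.1734, 0.1811]
tool_rot: [3.141, -0.0, 1.643]
force: [0.2, -0.2, -5.0]
opening: 0.11
```

Call:
step_arm(rows=[{"dx":0,"dy":0,"dz":0.004,"roll":0,"fingers":-1},{"dx":0,"dy":0,"dz":0.008,"roll":0,"fingers":-1},{"dx":0,"dy":0,"dz":0.012,"roll":0,"fingers":-1},{"dx":0,"dy":0,"dz":0.016,"roll":0,"fingers":-1}])

```text
clock: 7.68
tcp_pos: [0.5335, 0.1734, 0.1649]
tool_rot: [-3.141, -0.0, 1.643]
force: [0.3, -0.5, -5.1]
opening: 0.112
```

Call:
step_arm(rows=[{"dx":0,"dy":0,"dz":0.004,"roll":0,"fingers":-1},{"dx":0,"dy":0,"dz":0.008,"roll":0,"fingers":-1},{"dx":0,"dy":0,"dz":0.012,"roll":0,"fingers":-1},{"dx":0,"dy":0,"dz":0.016,"roll":0,"fingers":-1}])

```text
clock: 8.18
tcp_pos: [0.5336, 0.1734, 0.149]
tool_rot: [3.142, -0.0, 1.643]
force: [-0.0, -0.3, -5.2]
opening: 0.105
```

Call:
step_arm(rows=[{"dx":0,"dy":0,"dz":0.003,"roll":0,"fingers":-1},{"dx":0,"dy":0,"dz":0.006,"roll":0,"fingers":-1},{"dx":0,"dy":0,"dz":0.009,"roll":0,"fingers":-1},{"dx":0,"dy":0,"dz":0.012,"roll":0,"fingers":-1}])

```text
clock: 8.68
tcp_pos: [0.5336, 0.1734, 0.1371]
tool_rot: [3.142, -0.0, 1.643]
force: [0.5, 1.0, -5.1]
opening: 0.11
```

Call:
step_arm(rows=[{"dx":0,"dy":0,"dz":0.0005,"roll":0,"fingers":-1},{"dx":0,"dy":0,"dz":0.001,"roll":0,"fingers":-1},{"dx":0,"dy":0,"dz":0.0015,"roll":0,"fingers":-1}])

```text
clock: 9.05
tcp_pos: [0.5337, 0.1734, 0.1358]
tool_rot: [3.141, -0.0, 1.643]
force: [0.5, 0.6, -5.1]
opening: 0.106
```

Call:
step_arm(rows=[{"dx":0,"dy":0,"dz":0.0005,"roll":0,"fingers":-1},{"dx":0,"dy":0,"dz":0.001,"roll":0,"fingers":-1}])

```text
clock: 9.3
tcp_pos: [0.5336, 0.1734, 0.1347]
tool_rot: [3.142, -0.0, 1.643]
force: [0.6, 0.1, -5.4]
opening: 0.109
```

Call:
step_arm(rows=[{"dx":0,"dy":0,"dz":0.0005,"roll":0,"fingers":-1},{"dx":0,"dy":0,"dz":0.001,"roll":0,"fingers":-1}])

```text
clock: 9.55
tcp_pos: [0.5336, 0.1734, 0.1337]
tool_rot: [-3.142, 0.0, 1.643]
force: [-0.5, 0.7, -5.7]
opening: 0.107
```

Call:
step_arm(rows=[{"dx":0,"dy":0,"dz":0.0005,"roll":0,"fingers":-1},{"dx":0,"dy":0,"dz":0.001,"roll":0,"fingers":-1}])

```text
clock: 9.8
tcp_pos: [0.5336, 0.1734, 0.1327]
tool_rot: [3.142, -0.0, 1.643]
force: [0.4, -0.1, -4.8]
opening: 0.107
```

Call:
step_arm(rows=[{"dx":0,"dy":0,"dz":0.0005,"roll":0,"fingers":-1},{"dx":0,"dy":0,"dz":0.0005,"roll":0,"fingers":-1}])

```text
clock: 10.05
tcp_pos: [0.5336, 0.1733, 0.1322]
tool_rot: [-3.142, 0.0, 1.643]
force: [-0.1, 0.1, -5.9]
opening: 0.109
```

Call:
step_arm(rows=[{"dx":0,"dy":0,"dz":0.0005,"roll":0,"fingers":-1},{"dx":0,"dy":0,"dz":0.001,"roll":0,"fingers":-1}])

```text
clock: 10.3
tcp_pos: [0.5336, 0.1734, 0.1312]
tool_rot: [3.142, -0.0, 1.643]
force: [-0.1, -0.7, -5.4]
opening: 0.111
```

Call:
step_arm(rows=[{"dx":0,"dy":0,"dz":0.0005,"roll":0,"fingers":-1},{"dx":0,"dy":0,"dz":0.0005,"roll":0,"fingers":-1}])

```text
clock: 10.55
tcp_pos: [0.5336, 0.1733, 0.1307]
tool_rot: [-3.142, 0.0, 1.643]
force: [-0.6, 0.4, -5.2]
opening: 0.111
```

Call:
step_arm(rows=[{"dx":0,"dy":0,"dz":0.0005,"roll":0,"fingers":-1},{"dx":0,"dy":0,"dz":0.0005,"roll":0,"fingers":-1}])

```text
clock: 10.8
tcp_pos: [0.5336, 0.1733, 0.1302]
tool_rot: [-3.142, 0.0, 1.643]
force: [-0.4, -0.0, -5.4]
opening: 0.109
```

Call:
step_arm(rows=[{"dx":0,"dy":0,"dz":0.0005,"roll":0,"fingers":-1},{"dx":0,"dy":0,"dz":0.0005,"roll":0,"fingers":-1}])

```text
clock: 11.05
tcp_pos: [0.5338, 0.1734, 0.13]
tool_rot: [3.141, -0.0, 1.643]
force: [0.4, -0.3, -3.2]
opening: 0.105
```

Call:
step_arm(rows=[{"dx":0,"dy":0,"dz":0.0005,"roll":0,"fingers":-1},{"dx":0,"dy":0,"dz":0.0005,"roll":0,"fingers":-1}])

```text
clock: 11.3
tcp_pos: [0.5342, 0.1735, 0.1299]
tool_rot: [3.14, -0.0, 1.643]
force: [-0.3, -0.4, 3.1]
opening: 0.106
```

Call:
step_arm(rows=[{"dx":0,"dy":0,"dz":0.0005,"roll":0,"fingers":-1},{"dx":0,"dy":0,"dz":0.0005,"roll":0,"fingers":-1}])

```text
clock: 11.55
tcp_pos: [0.5346, 0.1736, 0.1299]
tool_rot: [3.139, -0.0, 1.643]
force: [-0.1, -0.9, 7.1]
opening: 0.111
```

Call:
step_arm(rows=[{"dx":0,"dy":0,"dz":-0.001,"roll":0,"fingers":-1},{"dx":0,"dy":0,"dz":-0.001,"roll":0,"fingers":-1}])

```text
clock: 11.8
tcp_pos: [0.5338, 0.1734, 0.1299]
tool_rot: [3.141, -0.0, 1.643]
force: [0.3, -0.7, 2.6]
opening: 0.106
```

Call:
step_arm(rows=[{"dx":0,"dy":0,"dz":0,"roll":0,"fingers":-0.7},{"dx":0,"dy":0,"dz":0,"roll":0,"fingers":-0.5},{"dx":0,"dy":0,"dz":0,"roll":0,"fingers":-0.4},{"dx":0,"dy":0,"dz":0,"roll":0,"fingers":-0.4}])

```text
clock: 12.3
tcp_pos: [0.5336, 0.1734, 0.1297]
tool_rot: [-3.141, 0.0, 1.643]
force: [-0.4, 0.8, -0.2]
opening: 0.298
```

Call:
step_arm(rows=[{"dx":0,"dy":0,"dz":-0.02,"roll":0,"fingers":-0.4},{"dx":0,"dy":0,"dz":-0.05,"roll":0,"fingers":-0.4},{"dx":0,"dy":0,"dz":-0.09,"roll":0,"fingers":-0.4},{"dx":0,"dy":0,"dz":-0.11,"roll":0,"fingers":-0.4},{"dx":0,"dy":0,"dz":-0.11,"roll":0,"fingers":-1}])

```text
clock: 12.92
tcp_pos: [0.5346, 0.1737, 0.2413]
tool_rot: [3.138, -0.001, 1.643]
force: [0.4, 0.4, 0.6]
opening: 0.101
```

```bash
python3 look.py m5
```

```text
[0.5346 0.1737 0.2413] [ 3.1380e+00 -8.0000e-04  1.6433e+00] [0.4 0.4 0.6] [0.03 0.02 0.04] 0.101
top [284.64 174.1 ] 32.53125 [[279.3, 173.2], [282.7, 169.2], [290.4, 176.0], [286.9, 179.9]] [0.5176 0.0998 0.2575]
scn [375.86 189.57] 30.03125 [[371.2, 195.8], [376.4, 182.7], [379.8, 184.1], [374.6, 197.1]] [0.5841 0.0438 0.2575]
scn [389.62 176.05] 74.4375 [[382.0, 178.5], [392.4, 168.1], [397.3, 173.0], [386.9, 183.4]] [0.5803 0.0987 0.2575]
scn [328.64 161.6 ] 15.75 [[326.2, 168.5], [327.2, 156.7], [330.4, 157.0], [329.4, 168.8]] [0.4418 0.0232 0.2575]
scn [405.09 158.24] 5.40625 [[402.6, 159.1], [405.2, 156.2], [406.9, 157.7], [404.4, 160.6]] [0.5703 0.1703 0.2575]
scn [330.95 144.99] 32.46875 [[329.1, 139.6], [332.6, 139.6], [332.6, 151.6], [329.1, 151.6]] [0.4056 0.0668 0.2575]
```

View pics/m5.png

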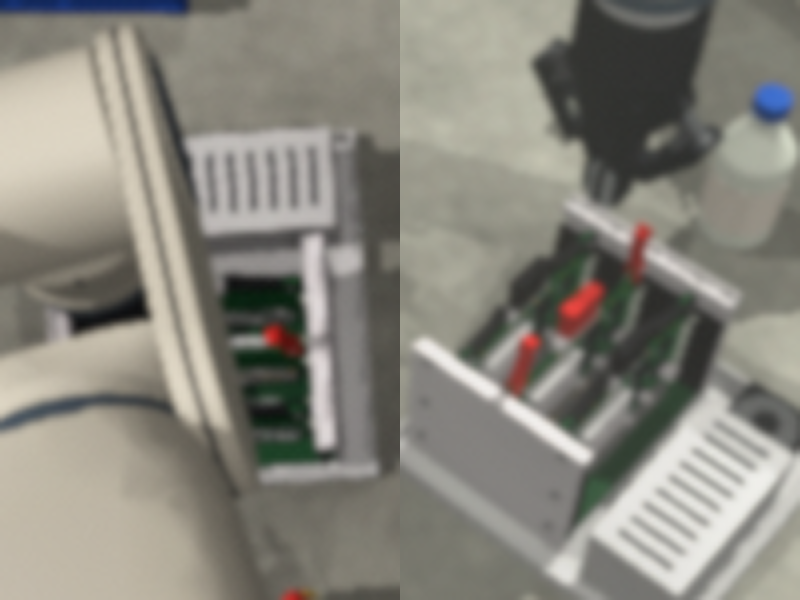

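Run:
```python
from h import *
S=cam('scene')
c,s=np.cos(.072),np.sin(.072)
def loc(p): d=p-[.5336,.1749,0]; return np.round([c*d[0]+s*d[1],-s*d[0]+c*d[1]],4)
for n,uv,z in(('Rtip',(378.1,183.4),.168),('Ltip',(405.8,157.3),.168),('Rpin',(374.3,198),.125),('Lpin',(403.5,169),.125),('grip',(389.6,175.8),.1455)):
    print(n,loc(onz(S,*uv,z)))
W=lambda x,y,z:[.5336+c*x-s*y,.1749+s*x+c*y,z]
print([proj(S,W(0,y,z)).round(1) for y,z in((-.018,.155),(.018,.155),(-.018,.126),(.018,.126))])
```

```text
Rtip [ 0.0002 -0.0575]
Ltip [0.0026 0.0686]
Rpin [ 0.0072 -0.0765]
Lpin [0.0078 0.062 ]
grip [-0.0002  0.0002]
[array([386.2, 177.6]), array([393.9, 170.1]), array([385. , 183.8]), array([392.5, 176.3])]
```

Call:
step_arm(rows=[{"dx":-0.04,"dy":-0.001,"dz":0,"roll":0,"fingers":-1},{"dx":-0.086,"dy":-0.001,"dz":0,"roll":0,"fingers":-1},{"dx":-0.086,"dy":-0.001,"dz":0.03,"roll":0,"fingers":-1},{"dx":-0.086,"dy":-0.001,"dz":0.065,"roll":0,"fingers":-1},{"dx":-0.086,"dy":-0.001,"dz":0.081,"roll":0,"fingers":-1}])

```text
clock: 13.7
tcp_pos: [0.5369, 0.0871, 0.1558]
tool_rot: [-3.137, 0.0, 1.643]
force: [0.6, -0.4, -0.4]
opening: -0.001
```

Call:
step_arm(rows=[{"dx":0,"dy":0,"dz":0,"roll":0,"fingers":-1},{"dx":0,"dy":0,"dz":0,"roll":0,"fingers":-1}])

```text
clock: 13.95
tcp_pos: [0.5395, 0.0878, 0.1595]
tool_rot: [3.14, -0.0, 1.644]
force: [0.0, -0.4, 0.7]
opening: 0.001
```

Call:
step_arm(rows=[{"dx":0.006,"dy":0,"dz":-0.001,"roll":0,"fingers":-1},{"dx":0.012,"dy":0,"dz":-0.001,"roll":0,"fingers":-1},{"dx":0.0195,"dy":0,"dz":0,"roll":0,"fingers":-1},{"dx":0.0235,"dy":0,"dz":0.0015,"roll":0,"fingers":-1},{"dx":0.027,"dy":0,"dz":0.003,"roll":0,"fingers":-1}])

```text
clock: 14.58
tcp_pos: [0.5368, 0.1148, 0.1556]
tool_rot: [-3.142, 0.0, 1.644]
force: [-0.7, 0.3, -0.9]
opening: 0.0
```

Run:
```python
from h import *
s=monitor.read_state();print(s['tcp_pos'].round(4),s['force'].round(1))
S=cam('scene')
for g,q,a in blobs(S,(0,120,60),(9,255,255),(360,145,60,70),2.5): print(g.round(2),a,q.round(1).tolist())
c_,s_=np.cos(.072),np.sin(.072)
W=lambda x,y,z:[.5336+c_*x-s_*y,.1749+s_*x+c_*y,z]
for ph in(.3,.5,.7,.9): print(ph,[proj(S,W(0,-.072+r*np.sin(ph),.1234+r*np.cos(ph))).round(1).tolist() for r in(0,.046)])
```

```text
[0.5368 0.1148 0.1556] [-0.7  0.3 -0.9]
[375.19 191.4 ] 36.03125 [[371.5, 196.7], [375.6, 184.8], [379.1, 186.0], [375.0, 197.9]]
[387.23 181.17] 11.15625 [[384.4, 180.5], [390.1, 179.3], [390.6, 182.2], [385.0, 183.3]]
[404.19 161.74] 19.0625 [[401.6, 166.9], [404.3, 156.1], [406.9, 156.7], [404.2, 167.5]]
0.3 [[373.2, 195.9], [377.8, 183.7]]
0.5 [[373.2, 195.9], [379.6, 182.6]]
0.7 [[373.2, 195.9], [381.0, 182.1]]
0.9 [[373.2, 195.9], [382.2, 182.1]]
```

Run:
```python
from h import *
S=cam('scene');T=cam('top')
f=lambda i,x,y:cv2.resize(i[y:y+75,x:x+50],(400,600),interpolation=cv2.INTER_CUBIC)
cv2.imwrite('pics/m6.png',np.hstack([f(S['img'],362,140),f(T['img'],255,140)])[:,:,::-1])
```

```text
(no output)
```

View pics/m6.png

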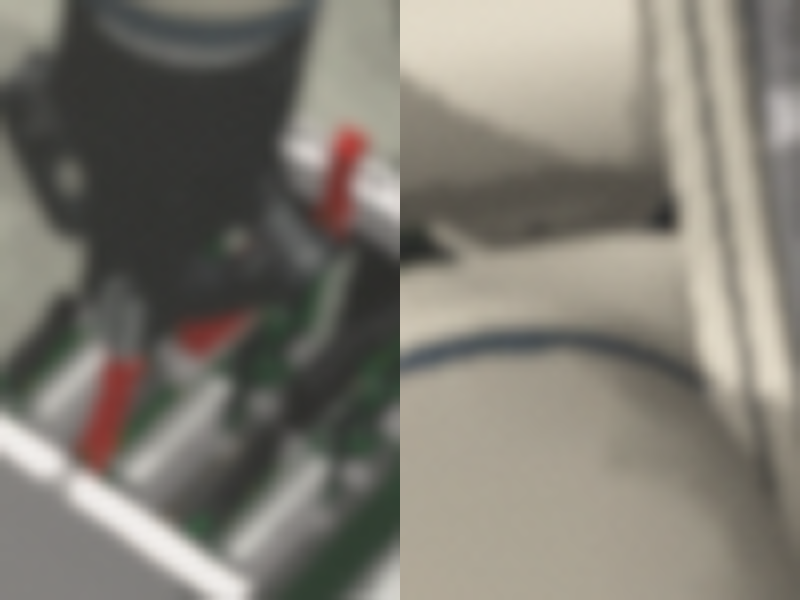

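Run:
```python
from h import *
S=cam('scene')
c_,s_=np.cos(.072),np.sin(.072)
W=lambda x,y,z:[.5336+c_*x-s_*y,.1749+s_*x+c_*y,z]
m=lambda p:((p-[362,140])*8).round().tolist()
print('tcp',m(proj(S,[.5368,.1148,.1556])),[m(proj(S,W(x,y,.1556))) for x in(-.0145,.0145) for y in(-.071,-.049)])
print([m(proj(S,W(x,-.072+.046*np.sin(p),.1234+.046*np.cos(p)))) for p in(.1,.3,.5,.7,.9) for x in(0,)], m(proj(S,W(0,-.072,.1234))))
hsv=cv2.cvtColor(S['img'],cv2.COLOR_RGB2HSV)[180:200,366:386]
print(S['img'][180:200:2,366:386].tolist().__len__()); 
for row in S['img'][178:200,368:384]: print(' '.join('%3d/%3d'%(p[0],p[1]) for p in row))
```

```text
tcp [117.0, 371.0] [[67.0, 369.0], [106.0, 331.0], [134.0, 415.0], [173.0, 376.0]]
[[111.0, 362.0], [126.0, 350.0], [140.0, 341.0], [152.0, 337.0], [161.0, 337.0]] [90.0, 447.0]
10
 89/ 90  65/ 65  60/ 59  67/ 67  78/ 78  81/ 82  83/ 85  86/ 88  83/ 85  86/ 87  89/ 90  78/ 80  62/ 63  54/ 54  52/ 52  52/ 52
 74/ 74  56/ 57  56/ 56  70/ 71  86/ 87  90/ 91  89/ 91  88/ 90  84/ 85  89/ 91  94/ 95  82/ 84  64/ 65  53/ 54  52/ 52  53/ 52
 64/ 64  55/ 56  57/ 60  73/ 77  91/ 95  94/ 99  94/ 97  87/ 89  84/ 86  91/ 92  94/ 96  81/ 83  64/ 65  54/ 55  53/ 54  58/ 55
 57/ 58  53/ 58  56/ 66  72/ 83  89/ 98 100/105 100/104  92/ 94  86/ 88  92/ 94  93/ 95  79/ 81  62/ 63  58/ 58  62/ 63  71/ 64
 54/ 58  54/ 63  59/ 73  77/ 90 100/107 116/119 116/116 103/102  93/ 93  95/ 96  93/ 95  78/ 79  64/ 65  68/ 68  81/ 79  90/ 80
 54/ 63  57/ 71  72/ 86  96/105 123/126 142/141 142/137 121/113 104/ 98 102/ 98  98/ 93  83/ 78  71/ 69  82/ 81 100/ 97 110/101
 59/ 72  72/ 85  94/103 124/128 152/152 169/165 163/151 136/116 117/ 95 114/ 94 113/ 90  99/ 78  83/ 73  87/ 86 107/104 121/115
 73/ 85  97/105 124/128
[... 1196 characters left out ...]
/ 67  87/ 79  76/ 88  91/101 114/118 136/136 155/155 166/165
172/168 144/140 123/113 117/ 90 122/ 73 131/ 62 136/ 58 132/ 63 113/ 74  94/ 89  97/104 117/121 139/140 157/156 168/167 168/166
212/207 176/170 138/127 117/ 92 115/ 74 126/ 65 134/ 64 129/ 74 113/ 88 107/105 123/125 146/146 165/164 174/173 170/168 157/155
230/227 203/198 159/152 125/112 115/ 87 125/ 74 131/ 71 124/ 86 117/106 127/127 149/149 174/173 185/184 178/176 161/159 144/142
226/223 207/202 177/171 155/147 144/126 138/102 127/ 86 114/ 94 119/117 142/143 170/169 188/187 185/183 167/164 146/144 132/130
198/194 190/186 186/182 193/186 193/181 176/158 143/125 114/109 116/118 140/141 168/168 178/176 166/164 147/145 133/131 124/121
```

Call:
step_arm(rows=[{"dx":-0.01,"dy":0,"dz":-0.01,"roll":0,"fingers":-1},{"dx":-0.02,"dy":0,"dz":-0.04,"roll":0,"fingers":-1},{"dx":-0.02,"dy":0,"dz":-0.07,"roll":0,"fingers":-1},{"dx":-0.02,"dy":0,"dz":-0.07,"roll":0,"fingers":-1}])

```text
clock: 15.28
tcp_pos: [0.5402, 0.0939, 0.2288]
tool_rot: [3.136, -0.0, 1.642]
force: [-0.3, -0.0, 0.4]
opening: -0.004
```

```bash
cat > lev.py <<'E'
from h import *
s=monitor.read_state();print(s['tcp_pos'].round(4),s['force'].round(1))
S=cam('scene','s_last')
for g,q,a in blobs(S,(0,120,60),(9,255,255),(360,145,60,70),2.5): print(g.round(2),a,q.round(1).tolist())
I=S['img'].astype(int)
for v in range(176,200,2):
    w=np.clip(I[v,366:386,0]-I[v,366:386,1]-20,0,None); print(v,w.sum(),round((w*np.arange(366,386)).sum()/max(w.sum(),1),1))
E
python3 lev.py
```

```text
[0.5402 0.0939 0.2288] [-0.3 -0.   0.4]
[375.72 190.  ] 45.71875 [[370.8, 196.4], [376.2, 182.3], [380.3, 183.9], [374.8, 197.9]]
[389.69 176.15] 89.25 [[381.5, 178.8], [392.5, 167.8], [397.9, 173.1], [386.9, 184.1]]
[404.02 162.13] 22.96875 [[400.6, 168.7], [403.9, 155.9], [407.0, 156.7], [403.7, 169.5]]
176 43 385.0
178 48 384.9
180 30 385.0
182 40 384.8
184 351 377.3
186 417 377.0
188 210 376.2
190 200 375.4
192 201 374.7
194 211 374.0
196 161 373.6
198 38 373.6
```

Run:
```python
from h import *
T=cam('top');S=cam('scene')
c,s=np.cos(.072),np.sin(.072)
def loc(p): d=p-[.5336,.1749,0]; return np.round([c*d[0]+s*d[1],-s*d[0]+c*d[1],p[2]],4)
print('R lever seated', [loc(x) if np.ndim(x) else x for x in tri(T,(284.64,174.1),S,(375.86,189.57))])
# bottom/top ends
print('R tip',[loc(x) if np.ndim(x) else x for x in tri(T,(281,171.2),S,(378.1,183.4))],'R low',[loc(x) if np.ndim(x) else x for x in tri(T,(288.6,178),S,(373.6,196.5))])
for g,q,a in blobs(T,(0,120,60),(9,255,255),(265,155,40,40),2.5): print(g.round(2),a,q.round(1).tolist())
print('rack R', tri(T,(418.58,172.27),S,(275.69,282.07)),'grip',tri(T,(394.67,171.15),S,(297.01,266.27)),'L',tri(T,(369.63,169.26),S,(318.21,249)))
f=lambda i,x,y,w:cv2.resize(i[y:y+w*3//2,x:x+w],(400,600),interpolation=cv2.INTER_CUBIC)
cv2.imwrite('pics/m7.png',np.hstack([f(S['img'],355,140,60),f(T['img'],255,140,60)])[:,:,::-1])
```

```text
R lever seated [array([-1.000e-04, -6.390e-02,  1.454e-01]), np.float64(0.0008198082783360825)]
R tip [array([ 0.0022, -0.0582,  0.1709]), np.float64(0.002878307274138462)] R low [array([-0.0037, -0.0695,  0.1133]), np.float64(0.006951320416135514)]
[265.73 173.31] 5.21875 [[264.6, 172.1], [267.4, 172.1], [267.4, 174.6], [264.6, 174.6]]
rack R (array([ 0.54792158, -0.25889178,  0.1314293 ]), np.float64(0.0003678630145296254)) grip (array([ 0.55136537, -0.19331251,  0.12742872]), np.float64(0.00035512301899015477)) L (array([ 0.55516278, -0.12349971,  0.13140038]), np.float64(0.0012427186117144476))
```

View pics/m7.png

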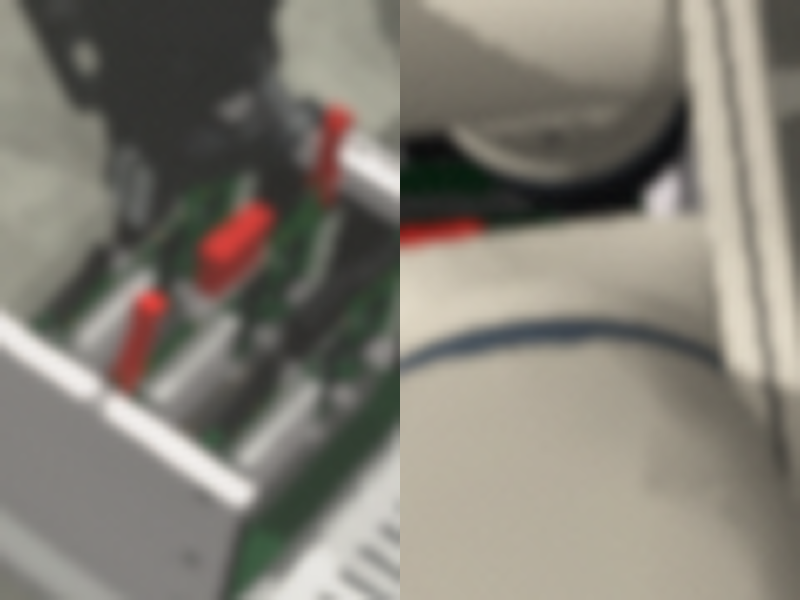

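Run:
```python
from h import *
s=monitor.read_state();S=cam('scene')
import scipy.spatial.transform as st
Rm=st.Rotation.from_euler('xyz',s['tool_rot']).as_matrix()
p=s['tcp_pos']; print(p,s['qpos'].round(3))
im=cv2.resize(S['img'][120:210,345:425],None,fx=7,fy=7,interpolation=cv2.INTER_CUBIC)
P=lambda q:tuple(int(v) for v in (proj(S,q)-[345,120]+.5)*7)
def L(a,b,col): cv2.line(im,P(p+Rm@np.array(a)),P(p+Rm@np.array(b)),col,1)
for x in(-.011,.011):
    for y in(-.0145,.0145): L((x,y,0),(x,y,-.04),(255,255,0))
    L((x,-.0145,0),(x,.0145,0),(255,255,0))
for y in(-.0145,.0145): L((-.011,y,0),(.011,y,0),(255,255,0))
L((0,0,0),(0,0,-.1),(0,255,255))
cv2.imwrite('pics/m8.png',im[:,:,::-1])
```

```text
[0.53783265 0.09403405 0.22530108] [ 0.151  0.29   1.792 -0.     1.061  0.079]
```

View pics/m8.png

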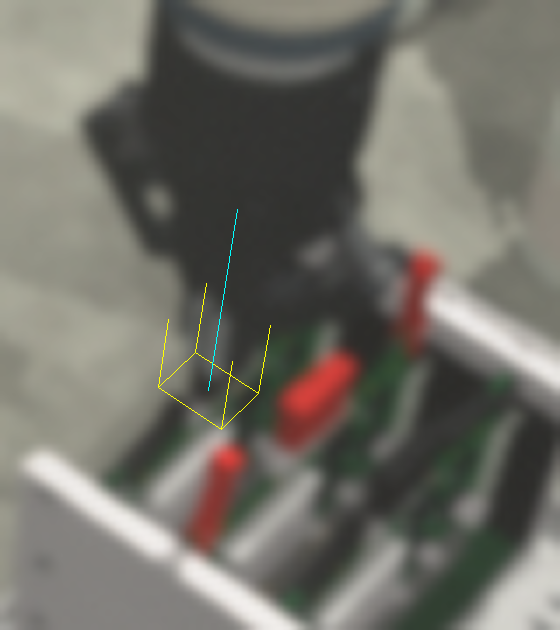

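Call:
step_arm(rows=[{"dx":-0.009,"dy":0,"dz":0,"roll":0,"fingers":-1},{"dx":-0.009,"dy":0,"dz":0.03,"roll":0,"fingers":-1},{"dx":-0.009,"dy":0,"dz":0.06,"roll":0,"fingers":-1},{"dx":-0.009,"dy":0,"dz":0.078,"roll":0,"fingers":-1},{"dx":-0.009,"dy":0,"dz":0.078,"roll":0,"fingers":-1}])

```text
clock: 16.1
tcp_pos: [0.5375, 0.0849, 0.1459]
tool_rot: [-3.137, 0.0, 1.643]
force: [0.5, 0.4, 0.7]
opening: 0.0
```

```bash
python3 lev.py; cp pics/s_last.png pics/a0.png
```

```text
[0.5375 0.0849 0.1459] [0.5 0.4 0.7]
[374.58 193.66] 20.34375 [[371.6, 196.8], [374.2, 189.2], [377.6, 190.3], [375.0, 197.9]]
[392.48 173.28] 34.71875 [[387.9, 173.6], [393.1, 168.4], [397.4, 172.6], [392.1, 177.9]]
[404.2  161.91] 21.75 [[401.1, 168.4], [404.3, 155.8], [407.1, 156.5], [403.9, 169.1]]
176 0 0.0
178 0 0.0
180 0 0.0
182 0 0.0
184 0 0.0
186 0 0.0
188 0 0.0
190 58 376.1
192 138 375.1
194 178 374.2
196 129 373.9
198 32 373.6
```

Call:
step_arm(rows=[{"dx":0.004,"dy":0,"dz":0,"roll":0,"fingers":-1},{"dx":0.008,"dy":0,"dz":0,"roll":0,"fingers":-1},{"dx":0.012,"dy":0,"dz":0,"roll":0,"fingers":-1}])

```text
clock: 16.52
tcp_pos: [0.5384, 0.0979, 0.1483]
tool_rot: [3.141, -0.0, 1.643]
force: [-0.6, -0.6, -0.4]
opening: -0.002
```

```bash
python3 lev.py; cp pics/s_last.png pics/a1.png
```

```text
[0.5384 0.0979 0.1483] [-0.6 -0.6 -0.4]
[374.49 193.91] 20.125 [[371.4, 196.4], [374.9, 189.4], [378.0, 190.9], [374.5, 197.9]]
[387.07 175.4 ] 9.78125 [[385.1, 173.6], [388.9, 173.6], [388.9, 177.1], [385.1, 177.1]]
[394.64 171.37] 3.3125 [[393.6, 170.4], [395.6, 170.4], [395.6, 172.4], [393.6, 172.4]]
[404.16 162.1 ] 20.3125 [[401.2, 168.5], [404.4, 156.0], [407.0, 156.7], [403.8, 169.2]]
176 20 385.0
178 0 0.0
180 0 0.0
182 0 0.0
184 0 0.0
186 0 0.0
188 0 0.0
190 58 375.9
192 160 374.8
194 198 374.1
196 161 373.7
198 40 373.7
```

Call:
step_arm(rows=[{"dx":0.004,"dy":0,"dz":0,"roll":0,"fingers":-1},{"dx":0.008,"dy":0,"dz":0,"roll":0,"fingers":-1}])

```text
clock: 16.82
tcp_pos: [0.5375, 0.1057, 0.1478]
tool_rot: [3.142, -0.0, 1.643]
force: [-0.6, -0.9, -0.6]
opening: -0.002
```

```bash
python3 lev.py; cp pics/s_last.png pics/a2.png
```

```text
[0.5375 0.1057 0.1478] [-0.6 -0.9 -0.6]
[374.58 193.42] 23.4375 [[371.3, 196.5], [374.9, 188.5], [378.2, 190.0], [374.6, 198.0]]
[388.99 173.65] 5.53125 [[387.6, 172.4], [390.4, 172.4], [390.4, 174.9], [387.6, 174.9]]
[404.13 162.24] 20.46875 [[401.1, 168.7], [404.3, 156.0], [407.0, 156.7], [403.7, 169.4]]
176 0 0.0
178 0 0.0
180 0 0.0
182 0 0.0
184 0 0.0
186 0 0.0
188 6 376.7
190 157 375.4
192 189 374.7
194 212 374.1
196 161 373.7
198 36 373.6
```

Run:
```python
from h import *
S=cam('scene'); out=[]
for n,p in(('a0',(.5375,.0849,.1459)),('a2',(.5375,.1057,.1478))):
    i=cv2.imread(f'pics/{n}.png'); i=cv2.resize(i[150:210,355:395],(400,600),interpolation=cv2.INTER_CUBIC)
    i=cv2.convertScaleAbs(i,alpha=1.6,beta=0)
    u=(proj(S,p)-[355,150]+.5)*10; cv2.circle(i,tuple(int(v) for v in u),4,(0,255,255),-1); out.append(i)
cv2.imwrite('pics/m9.png',np.hstack(out))
```

```text
(no output)
```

View pics/m9.png

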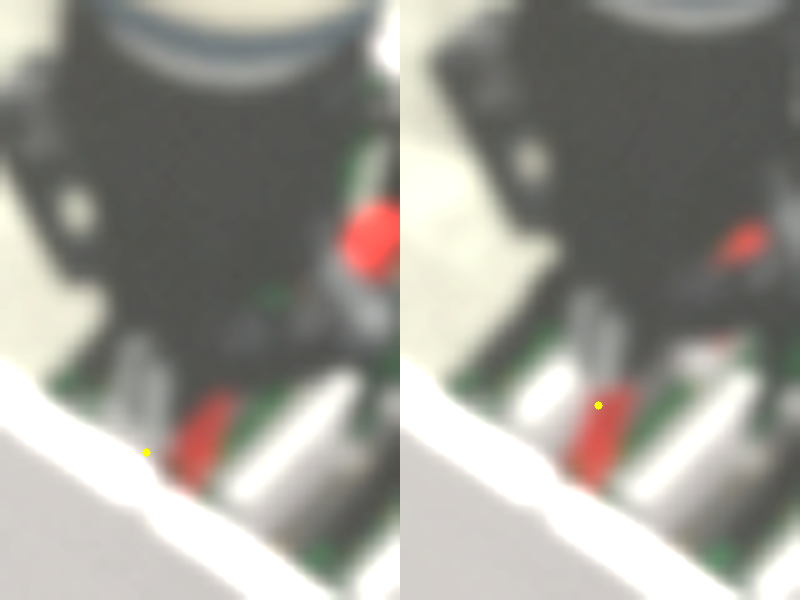

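Call:
step_arm(rows=[{"dx":0.003,"dy":0,"dz":0,"roll":0,"fingers":-1},{"dx":0.006,"dy":0,"dz":0,"roll":0,"fingers":-1},{"dx":0.006,"dy":0,"dz":0,"roll":0,"fingers":-1}])

```text
clock: 17.3
tcp_pos: [0.537, 0.1116, 0.1477]
tool_rot: [-3.142, 0.0, 1.644]
force: [-0.3, -0.1, -0.0]
opening: 0.0
```

```bash
python3 lev.py|head -6
python3 - <<'E'
from h import *
T=cam('top')
for g,q,a in blobs(T,(0,110,50),(9,255,255),(240,150,60,50),2): print('top',g.round(2),a,q.round(1).tolist())
E
```

```text
[0.537  0.1116 0.1477] [-0.3 -0.1 -0. ]
[374.74 192.8 ] 27.0 [[371.4, 196.5], [375.2, 187.5], [378.5, 188.9], [374.7, 197.9]]
[390.61 172.07] 6.1875 [[388.6, 172.4], [390.9, 170.1], [392.6, 171.9], [390.4, 174.1]]
[404.09 162.29] 21.09375 [[401.2, 168.5], [404.3, 156.0], [406.9, 156.7], [403.8, 169.2]]
176 0 0.0
178 0 0.0
```

Call:
step_arm(rows=[{"dx":0.003,"dy":0,"dz":0,"roll":0,"fingers":-1},{"dx":0.006,"dy":0,"dz":0,"roll":0,"fingers":-1},{"dx":0.006,"dy":0,"dz":0,"roll":0,"fingers":-1}])

```text
clock: 17.77
tcp_pos: [0.5366, 0.1177, 0.1477]
tool_rot: [3.142, -0.0, 1.644]
force: [0.8, -0.7, 0.6]
opening: 0.001
```

```bash
python3 lev.py
```

```text
[0.5366 0.1177 0.1477] [ 0.8 -0.7  0.6]
[375.06 191.72] 33.40625 [[371.5, 196.7], [375.5, 185.4], [379.0, 186.6], [375.0, 197.9]]
[386.57 182.06] 3.21875 [[385.1, 181.4], [387.9, 181.4], [387.9, 182.9], [385.1, 182.9]]
[404.15 162.04] 20.375 [[401.3, 167.8], [404.3, 156.0], [407.0, 156.7], [403.9, 168.5]]
176 0 0.0
178 0 0.0
180 0 0.0
182 29 384.8
184 3 385.0
186 138 376.2
188 197 376.1
190 200 375.4
192 197 374.7
194 210 374.0
196 157 373.7
198 39 373.6
```

Call:
step_arm(rows=[{"dx":0,"dy":0,"dz":-0.015,"roll":0,"fingers":-1},{"dx":-0.02,"dy":0,"dz":-0.02,"roll":0,"fingers":-1},{"dx":-0.034,"dy":0,"dz":-0.01,"roll":0,"fingers":-1},{"dx":-0.034,"dy":0,"dz":0.006,"roll":0,"fingers":-1},{"dx":-0.034,"dy":0,"dz":0.013,"roll":0,"fingers":-1}])

```text
clock: 18.45
tcp_pos: [0.5379, 0.0831, 0.1327]
tool_rot: [-3.139, 0.0, 1.642]
force: [0.8, 0.3, -1.0]
opening: -0.003
```

Call:
step_arm(rows=[{"dx":0.005,"dy":0,"dz":0,"roll":0,"fingers":-1},{"dx":0.01,"dy":0,"dz":0,"roll":0,"fingers":-1},{"dx":0.014,"dy":0,"dz":0,"roll":0,"fingers":-1}])

```text
clock: 18.82
tcp_pos: [0.5384, 0.0981, 0.135]
tool_rot: [3.141, 0.0, 1.644]
force: [0.0, -2.3, -0.4]
opening: 0.001
```

```bash
python3 lev.py
```

```text
[0.5384 0.0981 0.135 ] [ 0.  -2.3 -0.4]
[374.14 195.2 ] 8.5625 [[371.9, 195.6], [375.0, 192.5], [376.9, 194.4], [373.8, 197.5]]
[386.78 178.06] 2.5625 [[385.9, 177.1], [387.6, 177.1], [387.6, 178.9], [385.9, 178.9]]
[393.8  172.25] 17.3125 [[391.9, 169.6], [395.9, 169.6], [395.9, 174.9], [391.9, 174.9]]
[404.19 162.13] 19.84375 [[401.3, 168.4], [404.4, 156.0], [407.1, 156.7], [404.0, 169.0]]
176 0 0.0
178 3 385.0
180 0 0.0
182 0 0.0
184 0 0.0
186 0 0.0
188 0 0.0
190 0 0.0
192 3 376.0
194 125 374.1
196 109 373.6
198 27 373.6
```

Call:
step_arm(rows=[{"dx":0.004,"dy":0,"dz":0,"roll":0,"fingers":-1},{"dx":0.008,"dy":0,"dz":0,"roll":0,"fingers":-1},{"dx":0.01,"dy":0,"dz":0,"roll":0,"fingers":-1}])

```text
clock: 19.25
tcp_pos: [0.5373, 0.1076, 0.1347]
tool_rot: [3.142, 0.0, 1.643]
force: [0.5, -2.1, -0.1]
opening: -0.0
```

```bash
python3 lev.py
```

```text
[0.5373 0.1076 0.1347] [ 0.5 -2.1 -0.1]
[374.59 194.23] 16.125 [[371.4, 196.0], [374.7, 190.4], [377.6, 192.2], [374.3, 197.7]]
[387.8  176.38] 14.4375 [[384.5, 175.9], [389.8, 173.8], [391.0, 177.0], [385.7, 179.1]]
[404.35 161.73] 19.46875 [[401.1, 168.2], [404.5, 155.7], [407.2, 156.4], [403.8, 168.9]]
176 12 385.0
178 13 385.0
180 0 0.0
182 0 0.0
184 0 0.0
186 0 0.0
188 0 0.0
190 0 0.0
192 160 375.1
194 199 374.2
196 116 373.9
198 15 373.5
```

Call:
step_arm(rows=[{"dx":-0.006,"dy":0,"dz":0,"roll":0,"fingers":-1},{"dx":-0.015,"dy":0,"dz":-0.03,"roll":0,"fingers":-1},{"dx":-0.02,"dy":0,"dz":-0.08,"roll":0,"fingers":-1},{"dx":-0.02,"dy":0,"dz":-0.09,"roll":0,"fingers":-1}])

```text
clock: 19.8
tcp_pos: [0.5409, 0.0873, 0.228]
tool_rot: [3.136, -0.001, 1.643]
force: [0.4, -0.4, 0.4]
opening: 0.0
```

```bash
python3 lev.py
python3 - <<'E'
from h import *
S=cam('scene')
c_,s_=np.cos(.072),np.sin(.072)
W=lambda x,y,z:[.5336+c_*x-s_*y,.1749+s_*x+c_*y,z]
for ph in(.1,.2,.3,.4,.5,.6,.8): print(ph,[proj(S,W(0,-.072+r*np.sin(ph),.1234+r*np.cos(ph))).round(1).tolist() for r in(0.,.023,.046)])
E
```

```text
[0.5409 0.0873 0.228 ] [ 0.4 -0.4  0.4]
[376.62 189.74] 50.375 [[371.3, 196.4], [378.6, 181.4], [382.1, 183.1], [374.7, 198.0]]
[389.74 176.22] 90.34375 [[381.5, 178.8], [392.5, 167.8], [397.9, 173.1], [386.9, 184.1]]
[404.07 161.75] 23.90625 [[400.8, 168.5], [403.7, 155.7], [407.0, 156.4], [404.0, 169.3]]
176 39 385.0
178 48 384.9
180 29 385.0
182 134 380.9
184 311 379.2
186 217 378.3
188 215 377.3
190 250 376.3
192 247 375.2
194 244 374.1
196 170 373.6
198 32 373.6
0.1 [[373.2, 195.9], [374.5, 190.7], [375.8, 185.3]]
0.2 [[373.2, 195.9], [375.0, 190.3], [376.8, 184.4]]
0.3 [[373.2, 195.9], [375.5, 189.9], [377.8, 183.7]]
0.4 [[373.2, 195.9], [375.9, 189.6], [378.7, 183.1]]
0.5 [[373.2, 195.9], [376.3, 189.3], [379.6, 182.6]]
0.6 [[373.2, 195.9], [376.7, 189.2], [380.3, 182.3]]
0.8 [[373.2, 195.9], [377.4, 189.0], [381.6, 182.0]]
```

Call:
step_arm(rows=[{"dx":0.0,"dy":-0.001,"dz":0.05,"roll":0,"fingers":-1},{"dx":0.004,"dy":-0.001,"dz":0.083,"roll":0,"fingers":-1},{"dx":0.012,"dy":-0.001,"dz":0.0866,"roll":0,"fingers":-1},{"dx":0.0205,"dy":-0.001,"dz":0.0866,"roll":0,"fingers":-1},{"dx":0.0276,"dy":-0.001,"dz":0.09,"roll":0,"fingers":-1}])

```text
clock: 20.52
tcp_pos: [0.5369, 0.1157, 0.1359]
tool_rot: [3.139, 0.0, 1.644]
force: [0.6, -3.2, 0.2]
opening: -0.002
```

Call:
step_arm(rows=[{"dx":0.0015,"dy":0,"dz":0.001,"roll":0,"fingers":-1},{"dx":0.003,"dy":0,"dz":0.0024,"roll":0,"fingers":-1},{"dx":0.003,"dy":0,"dz":0.0024,"roll":0,"fingers":-1}])

```text
clock: 20.9
tcp_pos: [0.5357, 0.1181, 0.1326]
tool_rot: [3.141, -0.0, 1.643]
force: [0.4, 0.5, -0.3]
opening: 0.0
```

Call:
step_arm(rows=[{"dx":0.0015,"dy":0,"dz":0.0014,"roll":0,"fingers":-1},{"dx":0.003,"dy":0,"dz":0.0028,"roll":0,"fingers":-1},{"dx":0.003,"dy":0,"dz":0.0028,"roll":0,"fingers":-1}])

```text
clock: 21.28
tcp_pos: [0.5353, 0.121, 0.1294]
tool_rot: [-3.141, -0.0, 1.643]
force: [-0.8, 0.0, 0.3]
opening: 0.001
```

```bash
python3 lev.py
```

```text
[0.5353 0.121  0.1294] [-0.8  0.   0.3]
[375.47 193.17] 29.875 [[371.2, 196.1], [376.8, 187.9], [379.8, 190.0], [374.2, 198.2]]
[389.97 174.51] 18.125 [[386.3, 174.1], [392.3, 171.6], [393.6, 174.9], [387.6, 177.3]]
[404.02 162.41] 20.5 [[401.3, 168.5], [404.2, 156.1], [406.8, 156.7], [403.9, 169.1]]
176 0 0.0
178 0 0.0
180 0 0.0
182 0 0.0
184 0 0.0
186 0 0.0
188 5 378.6
190 234 376.8
192 288 375.7
194 292 374.5
196 199 373.8
198 49 373.2
```

Call:
step_arm(rows=[{"dx":0.001,"dy":0,"dz":0.0014,"roll":0,"fingers":-1},{"dx":0.002,"dy":0,"dz":0.0028,"roll":0,"fingers":-1},{"dx":0.002,"dy":0,"dz":0.0028,"roll":0,"fingers":-1}])

```text
clock: 21.7
tcp_pos: [0.5353, 0.123, 0.1267]
tool_rot: [3.142, -0.0, 1.643]
force: [0.1, 0.4, 2.0]
opening: 0.001
```

Call:
step_arm(rows=[{"dx":0.001,"dy":0,"dz":0.0014,"roll":0,"fingers":-1},{"dx":0.002,"dy":0,"dz":0.0028,"roll":0,"fingers":-1},{"dx":0.002,"dy":0,"dz":0.0028,"roll":0,"fingers":-1}])

```text
clock: 22.08
tcp_pos: [0.5353, 0.1247, 0.1241]
tool_rot: [3.141, 0.0, 1.643]
force: [-0.1, -1.5, 5.2]
opening: -0.002
```

```bash
python3 lev.py|tail -8
```

```text
184 0 0.0
186 0 0.0
188 0 0.0
190 188 377.2
192 313 376.1
194 314 374.7
196 173 373.8
198 44 373.2
```

Call:
step_arm(rows=[{"dx":0.001,"dy":0,"dz":0.0015,"roll":0,"fingers":-1},{"dx":0.0015,"dy":0,"dz":0.003,"roll":0,"fingers":-1},{"dx":0.0015,"dy":0,"dz":0.003,"roll":0,"fingers":-1}])

```text
clock: 22.5
tcp_pos: [0.5352, 0.1264, 0.1212]
tool_rot: [3.141, 0.0, 1.643]
force: [-1.5, -2.4, 6.4]
opening: 0.002
```

Call:
step_arm(rows=[{"dx":0.0007,"dy":0,"dz":0.0015,"roll":0,"fingers":-1},{"dx":0.0014,"dy":0,"dz":0.003,"roll":0,"fingers":-1},{"dx":0.0014,"dy":0,"dz":0.003,"roll":0,"fingers":-1}])

```text
clock: 22.88
tcp_pos: [0.5352, 0.1279, 0.1182]
tool_rot: [3.141, 0.0, 1.643]
force: [0.4, -0.8, 5.7]
opening: -0.002
```

```bash
python3 lev.py|tail -6
```

```text
188 0 0.0
190 159 377.6
192 358 376.5
194 347 375.1
196 202 373.9
198 62 373.3
```

Call:
step_arm(rows=[{"dx":0.0005,"dy":0,"dz":0.001,"roll":0,"fingers":-1},{"dx":0.0008,"dy":0,"dz":0.002,"roll":0,"fingers":-1},{"dx":0.0008,"dy":0,"dz":0.002,"roll":0,"fingers":-1}])

```text
clock: 23.3
tcp_pos: [0.5351, 0.1287, 0.1163]
tool_rot: [3.141, -0.0, 1.643]
force: [-0.2, -0.9, 5.8]
opening: 0.003
```

Call:
step_arm(rows=[{"dx":0.0003,"dy":0,"dz":0.001,"roll":0,"fingers":-1},{"dx":0.0006,"dy":0,"dz":0.0015,"roll":0,"fingers":-1},{"dx":0.0006,"dy":0,"dz":0.0015,"roll":0,"fingers":-1}])

```text
clock: 23.68
tcp_pos: [0.5351, 0.1293, 0.1148]
tool_rot: [3.141, -0.0, 1.643]
force: [-0.8, -1.1, 6.1]
opening: -0.001
```

```bash
python3 lev.py
```

```text
[0.5351 0.1293 0.1148] [-0.8 -1.1  6.1]
[375.85 193.67] 28.34375 [[371.3, 195.9], [377.1, 189.0], [380.2, 191.6], [374.4, 198.5]]
[390.52 176.29] 13.375 [[387.4, 175.6], [392.9, 174.0], [393.8, 177.0], [388.2, 178.6]]
[404.07 163.28] 22.625 [[400.7, 169.3], [403.6, 156.7], [406.9, 157.4], [404.0, 170.0]]
176 0 0.0
178 0 0.0
180 0 0.0
182 0 0.0
184 0 0.0
186 0 0.0
188 0 0.0
190 114 377.5
192 362 376.7
194 332 375.4
196 174 374.1
198 60 373.4
```

Call:
step_arm(rows=[{"dx":0.0002,"dy":0,"dz":0.0007,"roll":0,"fingers":-1},{"dx":0.0003,"dy":0,"dz":0.001,"roll":0,"fingers":-1}])

```text
clock: 23.98
tcp_pos: [0.5351, 0.1296, 0.1138]
tool_rot: [3.141, -0.0, 1.643]
force: [-0.4, -0.1, 7.6]
opening: 0.0
```

Call:
step_arm(rows=[{"dx":0.0002,"dy":0,"dz":0.0007,"roll":0,"fingers":-1},{"dx":0.0003,"dy":0,"dz":0.001,"roll":0,"fingers":-1}])

```text
clock: 24.22
tcp_pos: [0.5351, 0.13, 0.1129]
tool_rot: [3.141, -0.0, 1.643]
force: [-0.8, -0.2, 7.5]
opening: -0.003
```

Call:
step_arm(rows=[{"dx":0.0002,"dy":0,"dz":0.0007,"roll":0,"fingers":-1},{"dx":0.0002,"dy":0,"dz":0.0008,"roll":0,"fingers":-1}])

```text
clock: 24.48
tcp_pos: [0.5351, 0.1302, 0.1121]
tool_rot: [3.141, -0.0, 1.643]
force: [-1.2, -1.0, 6.8]
opening: -0.003
```

Call:
step_arm(rows=[{"dx":0.0002,"dy":0,"dz":0.0007,"roll":0,"fingers":-1},{"dx":0.0002,"dy":0,"dz":0.0008,"roll":0,"fingers":-1}])

```text
clock: 24.72
tcp_pos: [0.5351, 0.1304, 0.1113]
tool_rot: [3.141, -0.0, 1.643]
force: [-0.9, -0.5, 6.2]
opening: -0.001
```

Call:
step_arm(rows=[{"dx":0.0001,"dy":0,"dz":0.0007,"roll":0,"fingers":-1},{"dx":0.0002,"dy":0,"dz":0.001,"roll":0,"fingers":-1}])

```text
clock: 24.98
tcp_pos: [0.5351, 0.1306, 0.1103]
tool_rot: [3.141, -0.0, 1.643]
force: [-1.1, -0.3, 6.8]
opening: -0.001
```

Call:
step_arm(rows=[{"dx":0.0001,"dy":0,"dz":0.0007,"roll":0,"fingers":-1},{"dx":0.0002,"dy":0,"dz":0.001,"roll":0,"fingers":-1}])

```text
clock: 25.22
tcp_pos: [0.5351, 0.1308, 0.1092]
tool_rot: [3.141, -0.0, 1.643]
force: [-0.2, -0.9, 7.4]
opening: -0.0
```

```bash
python3 lev.py|head -5
```

```text
[0.5351 0.1308 0.1092] [-0.2 -0.9  7.4]
[375.88 194.06] 25.59375 [[371.6, 196.1], [376.9, 189.8], [379.9, 192.2], [374.6, 198.6]]
[390.23 177.35] 10.09375 [[387.9, 176.1], [392.9, 176.1], [392.9, 178.9], [387.9, 178.9]]
[404.02 163.59] 25.0625 [[400.9, 169.3], [404.0, 157.0], [407.1, 157.7], [404.0, 170.0]]
176 0 0.0
```

Call:
step_arm(rows=[{"dx":0.0001,"dy":0,"dz":0.0004,"roll":0,"fingers":-1},{"dx":0.0001,"dy":0,"dz":0.0007,"roll":0,"fingers":-1}])

```text
clock: 25.52
tcp_pos: [0.5351, 0.1309, 0.1086]
tool_rot: [3.141, -0.0, 1.643]
force: [-0.8, 0.2, 7.8]
opening: -0.0
```

Call:
step_arm(rows=[{"dx":0.0001,"dy":0,"dz":0.0004,"roll":0,"fingers":-1},{"dx":0.0001,"dy":0,"dz":0.0007,"roll":0,"fingers":-1}])

```text
clock: 25.78
tcp_pos: [0.5351, 0.131, 0.1078]
tool_rot: [3.141, -0.0, 1.643]
force: [-0.6, -0.5, 6.3]
opening: 0.001
```

Call:
step_arm(rows=[{"dx":0.0001,"dy":0,"dz":0.0004,"roll":0,"fingers":-1},{"dx":0.0001,"dy":0,"dz":0.0007,"roll":0,"fingers":-1}])

```text
clock: 26.02
tcp_pos: [0.5351, 0.1311, 0.1071]
tool_rot: [3.141, -0.0, 1.643]
force: [-0.5, -0.5, 6.9]
opening: 0.002
```

Call:
step_arm(rows=[{"dx":0.0001,"dy":0,"dz":0.0004,"roll":0,"fingers":-1},{"dx":0.0001,"dy":0,"dz":0.0007,"roll":0,"fingers":-1}])

```text
clock: 26.28
tcp_pos: [0.5351, 0.1312, 0.1064]
tool_rot: [3.141, -0.0, 1.643]
force: [-1.0, -1.9, 6.4]
opening: 0.001
```

Call:
step_arm(rows=[{"dx":0,"dy":0,"dz":0.0004,"roll":0,"fingers":-1},{"dx":0,"dy":0,"dz":0.0007,"roll":0,"fingers":-1}])

```text
clock: 26.52
tcp_pos: [0.5351, 0.1312, 0.1057]
tool_rot: [3.141, -0.0, 1.643]
force: [0.3, -0.8, 6.3]
opening: 0.001
```

Call:
step_arm(rows=[{"dx":0,"dy":0,"dz":0.0004,"roll":0,"fingers":-1},{"dx":0,"dy":0,"dz":0.0007,"roll":0,"fingers":-1}])

```text
clock: 26.78
tcp_pos: [0.5351, 0.1312, 0.105]
tool_rot: [3.141, -0.0, 1.643]
force: [0.1, -1.3, 6.0]
opening: 0.002
```

Call:
step_arm(rows=[{"dx":0,"dy":0,"dz":0.0004,"roll":0,"fingers":-1},{"dx":0,"dy":0,"dz":0.0007,"roll":0,"fingers":-1}])

```text
clock: 27.02
tcp_pos: [0.5351, 0.1311, 0.1043]
tool_rot: [3.141, -0.0, 1.643]
force: [1.0, -0.7, 6.3]
opening: -0.003
```

Call:
step_arm(rows=[{"dx":0,"dy":0,"dz":0.0004,"roll":0,"fingers":-1},{"dx":0,"dy":0,"dz":0.0007,"roll":0,"fingers":-1}])

```text
clock: 27.28
tcp_pos: [0.5351, 0.1311, 0.1036]
tool_rot: [3.141, -0.0, 1.643]
force: [0.2, -1.1, 5.9]
opening: -0.004
```

```bash
python3 lev.py|head -4
```

```text
[0.5351 0.1311 0.1036] [ 0.2 -1.1  5.9]
[375.51 194.63] 23.96875 [[371.5, 196.0], [376.9, 190.6], [379.5, 193.2], [374.1, 198.6]]
[389.97 178.61] 4.90625 [[388.0, 178.2], [391.7, 177.2], [392.2, 179.1], [388.5, 180.0]]
[403.83 163.52] 21.0625 [[401.2, 169.5], [403.5, 157.5], [406.4, 158.1], [404.1, 170.1]]
```

Call:
step_arm(rows=[{"dx":0,"dy":0,"dz":0.0004,"roll":0,"fingers":-1},{"dx":0,"dy":0,"dz":0.0007,"roll":0,"fingers":-1}])

```text
clock: 27.58
tcp_pos: [0.5351, 0.1311, 0.103]
tool_rot: [3.141, -0.0, 1.643]
force: [0.6, -0.9, 7.3]
opening: -0.003
```

Call:
step_arm(rows=[{"dx":0,"dy":0,"dz":0.0004,"roll":0,"fingers":-1},{"dx":0,"dy":0,"dz":0.0007,"roll":0,"fingers":-1}])

```text
clock: 27.82
tcp_pos: [0.5352, 0.1312, 0.1024]
tool_rot: [3.14, -0.0, 1.643]
force: [0.4, -1.3, 8.6]
opening: -0.003
```

Call:
step_arm(rows=[{"dx":0,"dy":0,"dz":0.0004,"roll":0,"fingers":-1},{"dx":0,"dy":0,"dz":0.0007,"roll":0,"fingers":-1}])

```text
clock: 28.08
tcp_pos: [0.5352, 0.1312, 0.1019]
tool_rot: [3.14, -0.0, 1.643]
force: [-1.0, -1.6, 10.8]
opening: 0.001
```

Call:
step_arm(rows=[{"dx":0,"dy":0,"dz":-0.01,"roll":0,"fingers":-1},{"dx":0,"dy":0,"dz":-0.05,"roll":0,"fingers":-1},{"dx":0,"dy":0,"dz":-0.1,"roll":0,"fingers":-1},{"dx":0,"dy":0,"dz":-0.125,"roll":0,"fingers":-1},{"dx":0,"dy":0,"dz":-0.125,"roll":0,"fingers":-1}])

```text
clock: 28.7
tcp_pos: [0.5357, 0.1314, 0.2282]
tool_rot: [3.138, -0.001, 1.643]
force: [-0.8, -0.2, -0.1]
opening: 0.001
```

```bash
python3 lev.py | head -5
python3 - <<'E'
from h import *
S=cam('scene')
c_,s_=np.cos(.072),np.sin(.072)
W=lambda x,y,z:[.5336+c_*x-s_*y,.1749+s_*x+c_*y,z]
for ph in(1.1,1.3,1.5,1.6): print(ph,[proj(S,W(0,-.072+r*np.sin(ph),.1172+r*np.cos(ph))).round(1).tolist() for r in(0.,.023,.046)])
E
```

```text
[0.5357 0.1314 0.2282] [-0.8 -0.2 -0.1]
[377.98 191.75] 62.15625 [[371.2, 195.9], [381.3, 184.1], [385.1, 187.3], [374.9, 199.1]]
[389.39 177.42] 84.0625 [[381.4, 180.4], [392.4, 169.4], [397.3, 174.2], [386.3, 185.2]]
[403.64 163.62] 23.59375 [[400.3, 169.0], [404.1, 157.2], [407.3, 158.2], [403.5, 170.0]]
176 0 0.0
1.1 [[373.0, 197.2], [377.8, 190.6], [382.7, 184.0]]
1.3 [[373.0, 197.2], [378.0, 191.1], [383.0, 185.1]]
1.5 [[373.0, 197.2], [378.0, 191.9], [383.0, 186.6]]
1.6 [[373.0, 197.2], [378.0, 192.3], [382.8, 187.6]]
```

Call:
step_arm(rows=[{"dx":0.05,"dy":0.001,"dz":0,"roll":0,"fingers":-1},{"dx":0.1,"dy":0.001,"dz":0,"roll":0,"fingers":-1},{"dx":0.1345,"dy":0.001,"dz":0.0,"roll":0,"fingers":-1},{"dx":0.1345,"dy":0.001,"dz":0.03,"roll":0,"fingers":-1},{"dx":0.1345,"dy":0.001,"dz":0.07,"roll":0,"fingers":-1}])

```text
clock: 29.42
tcp_pos: [0.5253, 0.2658, 0.1542]
tool_rot: [-3.141, 0.0, 1.644]
force: [-0.1, -0.2, -0.8]
opening: -0.001
```

Call:
step_arm(rows=[{"dx":0,"dy":0,"dz":0.015,"roll":0,"fingers":-1},{"dx":0,"dy":0,"dz":0.023,"roll":0,"fingers":-1},{"dx":0,"dy":0,"dz":0.023,"roll":0,"fingers":-1}])

```text
clock: 29.8
tcp_pos: [0.5261, 0.2652, 0.1331]
tool_rot: [-3.141, 0.0, 1.643]
force: [0.4, 0.5, -0.3]
opening: -0.0
```

Call:
step_arm(rows=[{"dx":-0.006,"dy":0.001,"dz":-0.001,"roll":0,"fingers":-1},{"dx":-0.012,"dy":0.001,"dz":-0.001,"roll":0,"fingers":-1},{"dx":-0.018,"dy":0.001,"dz":0,"roll":0,"fingers":-1},{"dx":-0.0233,"dy":0.001,"dz":0.001,"roll":0,"fingers":-1}])

```text
clock: 30.3
tcp_pos: [0.5291, 0.2418, 0.1326]
tool_rot: [3.14, -0.001, 1.643]
force: [1.3, 2.2, 1.0]
opening: -0.001
```

Call:
step_arm(rows=[{"dx":-0.0035,"dy":0,"dz":0.002,"roll":0,"fingers":-1},{"dx":-0.007,"dy":0,"dz":0.004,"roll":0,"fingers":-1},{"dx":-0.007,"dy":0,"dz":0.004,"roll":0,"fingers":-1}])

```text
clock: 30.68
tcp_pos: [0.5288, 0.2346, 0.1277]
tool_rot: [-3.141, 0.0, 1.643]
force: [-0.3, -0.2, 0.3]
opening: 0.0
```

```bash
cat > levl.py <<'E'
from h import *
s=monitor.read_state();print(s['tcp_pos'].round(4),s['force'].round(1))
S=cam('scene','s_last')
for g,q,a in blobs(S,(0,110,50),(9,255,255),(360,145,60,70),1): print(g.round(2),a,q.round(1).tolist())
c_,s_=np.cos(.072),np.sin(.072)
W=lambda x,y,z:[.5336+c_*x-s_*y,.1749+s_*x+c_*y,z]
for ph in(.1,.4,.7,1.1,1.5): print(ph,[proj(S,W(0,.072-r*np.sin(ph),.1172+r*np.cos(ph))).round(1).tolist() for r in(0.,.046)])
E
python3 levl.py
```

```text
[0.5288 0.2346 0.1277] [-0.3 -0.2  0.3]
[378.13 191.68] 60.03125 [[371.3, 196.4], [381.2, 184.0], [384.9, 187.0], [375.0, 199.4]]
[389.23 177.72] 92.0 [[381.0, 180.2], [392.0, 169.2], [397.4, 174.6], [386.4, 185.6]]
[401.   166.53] 26.71875 [[396.4, 166.5], [398.3, 162.8], [405.7, 166.5], [403.8, 170.2]]
0.1 [[402.9, 167.3], [404.5, 158.2]]
0.4 [[402.9, 167.3], [401.6, 161.7]]
0.7 [[402.9, 167.3], [398.8, 165.6]]
1.1 [[402.9, 167.3], [395.7, 171.1]]
1.5 [[402.9, 167.3], [393.9, 175.8]]
```

Call:
step_arm(rows=[{"dx":-0.002,"dy":0,"dz":0.0017,"roll":0,"fingers":-1},{"dx":-0.004,"dy":0,"dz":0.0033,"roll":0,"fingers":-1},{"dx":-0.006,"dy":0,"dz":0.005,"roll":0,"fingers":-1}])

```text
clock: 31.1
tcp_pos: [0.5294, 0.2291, 0.123]
tool_rot: [-3.141, -0.0, 1.643]
force: [-1.0, 0.9, 1.3]
opening: -0.0
```

Call:
step_arm(rows=[{"dx":-0.0015,"dy":0,"dz":0.0017,"roll":0,"fingers":-1},{"dx":-0.003,"dy":0,"dz":0.0035,"roll":0,"fingers":-1},{"dx":-0.003,"dy":0,"dz":0.0035,"roll":0,"fingers":-1}])

```text
clock: 31.48
tcp_pos: [0.5296, 0.2259, 0.1194]
tool_rot: [-3.141, 0.0, 1.643]
force: [0.5, -0.7, -0.1]
opening: 0.0
```

```bash
python3 levl.py|head -4
```

```text
[0.5296 0.2259 0.1194] [ 0.5 -0.7 -0.1]
[378.11 191.7 ] 59.9375 [[371.3, 196.4], [381.3, 184.1], [385.0, 187.1], [374.9, 199.4]]
[391.14 176.04] 116.34375 [[380.9, 180.0], [400.6, 161.5], [405.9, 167.2], [386.3, 185.6]]
0.1 [[402.9, 167.3], [404.5, 158.2]]
```

Call:
step_arm(rows=[{"dx":-0.001,"dy":0,"dz":0.0015,"roll":0,"fingers":-1},{"dx":-0.002,"dy":0,"dz":0.003,"roll":0,"fingers":-1},{"dx":-0.002,"dy":0,"dz":0.003,"roll":0,"fingers":-1}])

```text
clock: 31.9
tcp_pos: [0.5299, 0.224, 0.1165]
tool_rot: [-3.142, 0.0, 1.643]
force: [-0.3, -0.3, 1.2]
opening: 0.002
```

Call:
step_arm(rows=[{"dx":-0.0008,"dy":0,"dz":0.0015,"roll":0,"fingers":-1},{"dx":-0.0015,"dy":0,"dz":0.003,"roll":0,"fingers":-1},{"dx":-0.0015,"dy":0,"dz":0.003,"roll":0,"fingers":-1}])

```text
clock: 32.28
tcp_pos: [0.53, 0.2225, 0.1135]
tool_rot: [-3.141, 0.0, 1.643]
force: [-0.1, 0.6, 1.7]
opening: 0.002
```

Call:
step_arm(rows=[{"dx":-0.0005,"dy":0,"dz":0.001,"roll":0,"fingers":-1},{"dx":-0.001,"dy":0,"dz":0.002,"roll":0,"fingers":-1},{"dx":-0.001,"dy":0,"dz":0.002,"roll":0,"fingers":-1}])

```text
clock: 32.65
tcp_pos: [0.53, 0.2216, 0.1115]
tool_rot: [-3.141, 0.0, 1.643]
force: [-0.5, 0.6, 0.6]
opening: -0.003
```

Call:
step_arm(rows=[{"dx":-0.0003,"dy":0,"dz":0.0007,"roll":0,"fingers":-1},{"dx":-0.0007,"dy":0,"dz":0.0015,"roll":0,"fingers":-1},{"dx":-0.0007,"dy":0,"dz":0.0015,"roll":0,"fingers":-1}])

```text
clock: 33.02
tcp_pos: [0.5302, 0.2211, 0.1102]
tool_rot: [3.141, -0.0, 1.643]
force: [-0.1, 1.5, 2.8]
opening: 0.001
```

Call:
step_arm(rows=[{"dx":-0.0003,"dy":0,"dz":0.0007,"roll":0,"fingers":-1},{"dx":-0.0005,"dy":0,"dz":0.0015,"roll":0,"fingers":-1},{"dx":-0.0005,"dy":0,"dz":0.0015,"roll":0,"fingers":-1}])

```text
clock: 33.4
tcp_pos: [0.5303, 0.2207, 0.1087]
tool_rot: [3.141, -0.0, 1.643]
force: [-0.7, 3.6, 3.1]
opening: -0.002
```

```bash
python3 levl.py
```

```text
[0.5303 0.2207 0.1087] [-0.7  3.6  3.1]
[378.26 191.54] 60.90625 [[371.2, 196.2], [381.4, 183.8], [385.2, 186.9], [375.0, 199.3]]
[390.1  177.12] 97.84375 [[381.2, 180.5], [393.7, 168.5], [398.5, 173.5], [386.0, 185.5]]
0.1 [[402.9, 167.3], [404.5, 158.2]]
0.4 [[402.9, 167.3], [401.6, 161.7]]
0.7 [[402.9, 167.3], [398.8, 165.6]]
1.1 [[402.9, 167.3], [395.7, 171.1]]
1.5 [[402.9, 167.3], [393.9, 175.8]]
```

Call:
step_arm(rows=[{"dx":0,"dy":0,"dz":0.0004,"roll":0,"fingers":-1},{"dx":0,"dy":0,"dz":0.0008,"roll":0,"fingers":-1}])

```text
clock: 33.7
tcp_pos: [0.5303, 0.2206, 0.1079]
tool_rot: [3.141, -0.0, 1.643]
force: [-1.8, 3.5, 5.1]
opening: 0.002
```

Call:
step_arm(rows=[{"dx":0,"dy":0,"dz":0.0004,"roll":0,"fingers":-1},{"dx":0,"dy":0,"dz":0.0008,"roll":0,"fingers":-1}])

```text
clock: 33.95
tcp_pos: [0.5303, 0.2205, 0.1071]
tool_rot: [3.141, -0.0, 1.643]
force: [-1.7, 3.2, 5.8]
opening: 0.005
```

Call:
step_arm(rows=[{"dx":0,"dy":0,"dz":0.0004,"roll":0,"fingers":-1},{"dx":0,"dy":0,"dz":0.0008,"roll":0,"fingers":-1}])

```text
clock: 34.2
tcp_pos: [0.5303, 0.2204, 0.1063]
tool_rot: [3.141, -0.0, 1.643]
force: [-0.7, 2.5, 5.7]
opening: 0.001
```

Call:
step_arm(rows=[{"dx":0,"dy":0,"dz":0.0004,"roll":0,"fingers":-1},{"dx":0,"dy":0,"dz":0.0008,"roll":0,"fingers":-1}])

```text
clock: 34.45
tcp_pos: [0.5303, 0.2204, 0.1056]
tool_rot: [3.141, 0.0, 1.643]
force: [-1.5, 2.6, 6.8]
opening: -0.002
```

Call:
step_arm(rows=[{"dx":0,"dy":0,"dz":0.0004,"roll":0,"fingers":-1},{"dx":0,"dy":0,"dz":0.0008,"roll":0,"fingers":-1}])

```text
clock: 34.7
tcp_pos: [0.5304, 0.2204, 0.1048]
tool_rot: [3.141, 0.0, 1.643]
force: [-0.8, 3.1, 6.6]
opening: -0.001
```

Call:
step_arm(rows=[{"dx":0,"dy":0,"dz":0.0004,"roll":0,"fingers":-1},{"dx":0,"dy":0,"dz":0.0008,"roll":0,"fingers":-1}])

```text
clock: 34.95
tcp_pos: [0.5304, 0.2204, 0.104]
tool_rot: [3.141, -0.0, 1.643]
force: [-0.6, 2.3, 6.1]
opening: 0.0
```

Call:
step_arm(rows=[{"dx":0,"dy":0,"dz":0.0004,"roll":0,"fingers":-1},{"dx":0,"dy":0,"dz":0.0008,"roll":0,"fingers":-1}])

```text
clock: 35.2
tcp_pos: [0.5305, 0.2205, 0.1034]
tool_rot: [3.141, -0.0, 1.643]
force: [-1.6, 2.9, 8.0]
opening: -0.001
```

Call:
step_arm(rows=[{"dx":0,"dy":0,"dz":0.0004,"roll":0,"fingers":-1},{"dx":0,"dy":0,"dz":0.0008,"roll":0,"fingers":-1}])

```text
clock: 35.45
tcp_pos: [0.5305, 0.2205, 0.1028]
tool_rot: [3.141, -0.0, 1.643]
force: [-2.0, 2.1, 9.9]
opening: 0.001
```

Force is rising at the same height as on the right: home. Retract and check.

Call:
step_arm(rows=[{"dx":0,"dy":0,"dz":-0.01,"roll":0,"fingers":-1},{"dx":0,"dy":0,"dz":-0.05,"roll":0,"fingers":-1},{"dx":0,"dy":0,"dz":-0.1,"roll":0,"fingers":-1},{"dx":0,"dy":0,"dz":-0.15,"roll":0,"fingers":-1},{"dx":0,"dy":0,"dz":-0.15,"roll":0,"fingers":-1}])

```text
clock: 36.08
tcp_pos: [0.5324, 0.2208, 0.2565]
tool_rot: [3.134, -0.001, 1.643]
force: [-0.5, -0.1, -0.9]
opening: 0.001
```

```bash
python3 levl.py
```

```text
[0.5324 0.2208 0.2565] [-0.5 -0.1 -0.9]
[378.24 191.58] 71.0625 [[371.0, 195.9], [381.8, 183.3], [385.9, 186.8], [375.1, 199.4]]
[393.48 174.78] 159.15625 [[381.0, 179.7], [401.2, 161.9], [406.5, 167.9], [386.3, 185.8]]
0.1 [[402.9, 167.3], [404.5, 158.2]]
0.4 [[402.9, 167.3], [401.6, 161.7]]
0.7 [[402.9, 167.3], [398.8, 165.6]]
1.1 [[402.9, 167.3], [395.7, 171.1]]
1.5 [[402.9, 167.3], [393.9, 175.8]]
```

Run:
```python
from h import *
S=cam('scene');I=S['img'].astype(int)
for u in range(390,406):
    w=np.clip(I[160:185,u,0]-I[160:185,u,1]-20,0,None); nz=np.nonzero(w>15)[0]+160
    print(u,w.sum(),round((w*np.arange(160,185)).sum()/max(w.sum(),1),1),(nz.min(),nz.max()) if len(nz) else '')
c_,s_=np.cos(.072),np.sin(.072)
W=lambda x,y,z:[.5336+c_*x-s_*y,.1749+s_*x+c_*y,z]
for ph in(1.1,1.2,1.3,1.4,1.5): print(ph,[proj(S,W(0,.072-r*np.sin(ph),.1172+r*np.cos(ph))).round(1).tolist() for r in(0.01,.02,.03,.046)])
```

```text
390 971 176.9 (np.int64(172), np.int64(182))
391 960 175.9 (np.int64(172), np.int64(181))
392 920 175.2 (np.int64(171), np.int64(180))
393 803 174.5 (np.int64(171), np.int64(180))
394 629 173.8 (np.int64(171), np.int64(178))
395 548 173.3 (np.int64(171), np.int64(176))
396 580 172.9 (np.int64(170), np.int64(176))
397 638 172.4 (np.int64(169), np.int64(175))
398 660 171.7 (np.int64(168), np.int64(175))
399 638 170.9 (np.int64(168), np.int64(174))
400 613 170.1 (np.int64(167), np.int64(173))
401 573 169.3 (np.int64(166), np.int64(172))
402 484 168.7 (np.int64(166), np.int64(171))
403 345 168.3 (np.int64(166), np.int64(170))
404 224 167.9 (np.int64(166), np.int64(170))
405 129 167.4 (np.int64(166), np.int64(169))
1.1 [[401.4, 168.1], [399.8, 168.9], [398.3, 169.7], [395.7, 171.1]]
1.2 [[401.3, 168.4], [399.6, 169.5], [397.9, 170.6], [395.1, 172.4]]
1.3 [[401.1, 168.6], [399.4, 170.0], [397.6, 171.4], [394.6, 173.6]]
1.4 [[401.1, 168.9], [399.2, 170.5], [397.3, 172.1], [394.2, 174.7]]
1.5 [[401.0, 169.1], [399.0, 171.0], [397.1, 172.8], [393.9, 175.8]]
```

```bash
python3 -c "
from h import *
print(order.finish_job(), monitor.read_state()['clock'])"
```

```text
the job is handed in; nothing more can be done
the job is handed in; nothing more can be done
```

The green board is fitted in the cage's middle slot, and I handed the job in after about 36 s of the 69 s allowed.

- **Insertion:** I lifted the board from the rack and turned it about 0.13 rad to line up with the cage. I then slid it down the guides with both levers open until it touched the connector. I let it load the connector with about 12 N for a moment (limit 25 N), then eased off and let go.
- **Levers:** I swung the right lever first, then the left, with the closed fingertips. Each took 6–8 N and I stopped at about 10–11 N, when the force rose. That happened at the same height on both sides, so I took it as home.
- **Last checks:** In the last images both levers read about 1.3 rad, above the 0.95 needed. The camera put the board's drop at about 6 mm, which matches fully home. The arm was clear of everything, with no contact force.
- **What disagreed:** The closed fingertips seem to end roughly 20 mm higher than the reported tool point. Because of that, my first two sweeps passed over the right lever without moving it, and I repeated the sweep lower down. The grip on the board while carrying it was probably shallower than I planned, but it did not slip.
- **Not checked:** I had used all 12 pictures before the end, so the final check came from measured pixel positions in the camera images, not from viewing a picture. I took no final image of the other boards and objects; I touched none of them on purpose.

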